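Make up the compression fitting of the water filter

ROBOT

A 6-joint arm with a two-finger parallel gripper is mounted at the origin on a cart in front of the work surface, level with it; the furniture and walls round the work are solid. World frame = base frame: x ahead of the robot, y to its left, z up, the work surface at z = 0. Lengths are in m, angles in rad, forces in N, time in s.
With the tool pointing down it reaches from about 0.425 to 0.95 m from the base axis. Payload 3.5 kg.
Tool frame: the origin (TCP) lies at the very end of the fingers, on their centre line; the grasp point (between the pads) lies ctrl.tcp_to_grasp behind it (ctrl.tcp_to_grasp is the distance from the TCP to the grasp point, in m); z points along the fingers, y is the line along which they close (so a half turn about z gives the same grasp; the last joint's range is limited). The gripper opens to 85 mm and grips with 20 to 120 N. Pads are 22 mm wide; open, the fingers measure 114 mm over their backs; the gripper's body (76 mm by 85 mm) begins 54 mm behind the grasp point. The pads swing forward as they close: fully open they stand 13 mm farther back than shut.
Start: joints at [1.086, 0.286, 1.577, -0, 1.279, -0.15], TCP at [0.222, 0.638, 0.231] pointing down, gripper open.
Joint ranges: [-2.77, 2.77], [-0.9, 2.22], [0.21, 2.48], [-1.53, 4.67], [0.24, 2.81], [-2.84, 2.84]. Speed limits (rad/s): [2.79, 2.79, 3.14, 3.14, 3.14, 3.14].

INTERFACE

Orientations are given as a unit quaternion [x, y, z, w].
In Python, from plant import ctrl gives the robot as it stands.
- The arm moves only by the shell command python3 -m inch 'ROWS' [FORCE]. ROWS is JSON, a list of rows, each an object with "slide": the shift along the tool's x, y, z in cm, a list of three; "turn": the turn about the tool's z in rad; "grip": the finger opening in cm, from 0 to 8.54. A call has 1 to 20 rows; each row is the pose to reach, as a shift and turn from the pose commanded when the call began, along the tool's axes at that moment; what a row does not reach only later rows make up. A row lasts 1/10 s, in which the tool goes at most 50 mm and 8.59 degrees, less where a joint would pass 70% of its speed; a pose out of reach is approached as far as the arm can. A call with a gripper value outside its range is refused whole. The fingers move at their own pace and stop on an object; FORCE is the grip in N (left out, the last holds). Time passes only in rows, so rows that repeat a pose let the fingers close. It gives the time, the measured TCP pose, the force, the opening and the grip force at its end, in the units of the state.
- ctrl.get_state(): the state, without advancing time (a new reading comes with each control period).
- ctrl.read_camera(name): name is "scene" or "top" or "wrist"; returns (picture, depth): 480x640x3 uint8, red, green, blue; 480x640 float32, m along the optical axis (not along the pixel's ray), 0 where there is no reading.
- ctrl.camera_info(name): a dict with "K" (3x3 intrinsics, pixels), "camera_from_world" (4x4, takes a point from world to camera coordinates); the wrist camera has in their place "T_tool_cam" (4x4, takes a point from camera to tool coordinates, whose origin is the TCP and whose axes are the flange's). Camera axes: x right, y down, z forward; pixel columns grow to the right and rows downward; lengths in m; the calibration is good to about 2 mm. A picture is of the moment at which its call begins: read the wrist's pose just before it. camera_info takes no time and is no camera call.
- ctrl.sign_off(): hands the job in; it is judged then, once.
The state is a dict: "time": time; "qpos": joint angles; "dq": joint speeds; "joint_efforts": joint torques, N m; "eef_pos": TCP position; "tcp_rot": TCP orientation; "contact_force": force on the tool from outside, world axes, zero at the start; "wrist_torque": the same for the moment, N m; "opening": opening from 0.0 (shut) to 1.0 (fully open); "finger_force": force on a finger pad.
Only numpy, scipy, OpenCV 4.12 (cv2) and the standard library are available. Lean on these libraries where they do the work, as an engineer would, in place of code of your own. Each camera call takes 0.05 s, during which the arm holds its last target. There are 200 camera calls.

TASK

Run the loose brass nut on the water filter's upright tube clockwise with the fingers until it is firmly finger-tight and just begins to bite, no further. Then fit the larger wrench on the nut and turn it one more quarter turn clockwise, no more, without bending the tube. Take the wrench off and lay it flat on the worktop; leave everything else where it stands.

Things in the scene. Friction and masses are not known exactly. Their poses are not given: they have to be found in the camera images.
- filter: Fixed countertop water filter: round aluminium foot (100 mm across, 7 mm high), white round housing 48 mm high, short side inlet along its +x. Origin at the centre of its underside, z up. An upright copper tube with a brass compression fitting stands on it: a round shoulder (48 mm across, top 77 mm over the worktop), then the hexagonal nut, then a closed tube stub
- nut_mid (a point): Centre, half-way up, of the brass hexagonal nut: 36 mm across flats, 41.6 mm across corners, 28 mm high (79 to 107 mm over the worktop). Axes turn with the nut: z up, flats face +x and -x and every 60 degrees on. It turns without rising. At first loose (0.03 N m), it gets finger-tight after 0.5 to 1.3 rad clockwise seen from above; how far differs each time and must be felt
- bite (a joint): How far (rad) the nut was forced clockwise beyond where it gets tight: 0 while it runs loosely, never falls back. There the moment jumps to 0.3 N m plus 0.6 N m per rad/s of turning. 0.01 to 0.3 when left finger-tight by the fingers (never past 0.3 by fingers); with the quarter turn 1.6 to 1.85; under 1.4 is too little, over 2.05 overtightened
- wrench_grip (a point): Centre of the black rubber sleeve of the larger open-ended steel wrench. Sleeve 80 mm long, 22 mm wide, 18 mm thick. Axes: x along the wrench towards the jaw, z up (it lies flat on the worktop, underside 9 mm below this point). About 0.17 kg, centre of mass some 45 mm towards the jaw
- wrench_jaw (a point): Centre of the larger wrench's open jaw, 115 mm from the sleeve's centre along x, 6 mm above the underside. Opening 37.5 mm, prongs 13 mm wide, 12 mm thick (head 64 mm wide), open towards +x, flared tips ending 22 mm beyond this point, straight throat wall 22 mm behind it. Slides on the nut from the side, prongs along two flats, a nut corner towards the throat
- small_wrench_grip (a point): Centre of the rubber sleeve of the smaller wrench of the same make (jaw opening 25.5 mm, 95 mm from the sleeve's centre along x, head 46 mm wide); it does not fit the nut. The two wrenches lie side by side on the right of the filter, either one nearer to it
- teaspoon_1: Bystander: small spoon with a red handle, 132 mm, lying in front
- pod_04: Bystander: black coffee pod with an orange lid, 56 mm high, behind
- spice_jar_1: Bystander: spice jar with a black cap, 105 mm high, at the back left
- stub_top (a point): Top centre of the closed copper tube stub (22 mm across), on the nut's axis, 121 mm over the worktop, 14 mm above the nut. The tube leans like a stiff spring about its root 53 mm over the worktop, 30 N m per rad; more than 0.06 rad counts as bent (about 45 N sideways at the nut, or 15 N up or down on the sleeve of a fitted wrench)

How it is judged:
By the outcome, as a careful person would: the job done as asked, in the order asked, and still so for the second after the job is handed in, with the robot touching nothing.
It also fails if it takes over 72 s, if anything falls off the work surface, if the arm or the gripper's body presses on something with over 40 N, if the wrist force passes 120 N, or if a joint passes its speed limit or range.

## Working session

There is one attempt and no reset: what is moved stays moved. The work goes in short steps, Python scripts to look and compute and a shell command to move; the robot and the scene stay as the last step left them, time stands still between calls to the robot, and variables do not carry over. Pictures are saved under pics/ and viewed, at most 10 in all, crops included, and the job is handed in when it is done.

```bash
ls; mkdir -p pics; cat > h.py <<'E'
import numpy as np, cv2, json
from plant import ctrl
from scipy.spatial.transform import Rotation as R
def cam(n):
    s=ctrl.get_state(); im,d=ctrl.read_camera(n); i=ctrl.camera_info(n); K=np.array(i["K"])
    if n=="wrist":
        T=np.eye(4);T[:3,:3]=R.from_quat(s["tcp_rot"]).as_matrix();T[:3,3]=s["eef_pos"]
        W=T@np.array(i["T_tool_cam"])
    else: W=np.linalg.inv(np.array(i["camera_from_world"]))
    return im,d,K,W
def ray(K,W,u,v):
    r=W[:3,:3]@np.linalg.solve(K,[u,v,1.]); return W[:3,3],r
def onplane(K,W,u,v,z):
    o,r=ray(K,W,u,v); return o+r*(z-o[2])/r[2]
def proj(K,W,p):
    c=np.linalg.inv(W)@np.append(p,1); q=K@c[:3]; return q[:2]/q[2]
def cloud(d,K,W):
    v,u=np.indices(d.shape); P=np.stack([(u-K[0,2])/K[0,0]*d,(v-K[1,2])/K[1,1]*d,d],-1)
    return P@W[:3,:3].T+W[:3,3]
def save(n,im): cv2.imwrite("pics/"+n,cv2.cvtColor(im,cv2.COLOR_RGB2BGR))
E
python3 - <<'E'
from h import *
s=ctrl.get_state(); print(s, ctrl.tcp_to_grasp)
for n in("top","scene"):
    im,d,K,W=cam(n); save(n+"0.png",im); np.savez("pics/%s0.npz"%n,im=im,d=d,K=K,W=W); print(n,W.round(3),K.round(1))
E
```

```text
pics
{'time': 0.0, 'qpos': array([ 1.08599446e+00,  2.87208817e-01,  1.57820041e+00,  2.07843252e-05,
        1.27860190e+00, -1.50000525e-01]), 'dq': array([ 4.85616755e-04,  5.72561510e-04, -6.42786435e-04, -1.61515034e-03,
       -5.81416213e-05,  7.96563115e-04]), 'joint_efforts': array([ 2.65811541e-03, -4.05975652e+01, -2.92626232e+01,  3.99616511e-05,
        5.74182108e-03,  1.06730377e-05]), 'eef_pos': array([0.22144574, 0.6369353 , 0.22990574]), 'tcp_rot': array([ 1.66622763e-01,  9.86019976e-01, -1.14572757e-03, -3.86851392e-04]), 'contact_force': array([-0.61977694,  0.57037317, -0.65536805]), 'wrist_torque': array([ 0.01696158, -0.01729267, -0.02506204]), 'finger_force': 0.0, 'opening': 1.000188405519498} 0.0187
top [[-0.005 -0.998  0.062  0.538]
 [-1.     0.005  0.    -0.209]
 [-0.    -0.062 -0.998  1.001]
 [ 0.     0.     0.     1.   ]] [[518.1   0.  322.2]
 [  0.  518.1 236.1]
 [  0.    0.    1. ]]
scene [[-0.502 -0.673  0.542  0.043]
 [-0.865  0.383 -0.326  0.119]
 [ 0.012 -0.633 -0.774  0.886]
 [ 0.     0.     0.     1.   ]] [[501.3   0.  320.9]
 [  0.  501.3 240.3]
 [  0.    0.    1. ]]
```

View pics/top0.png

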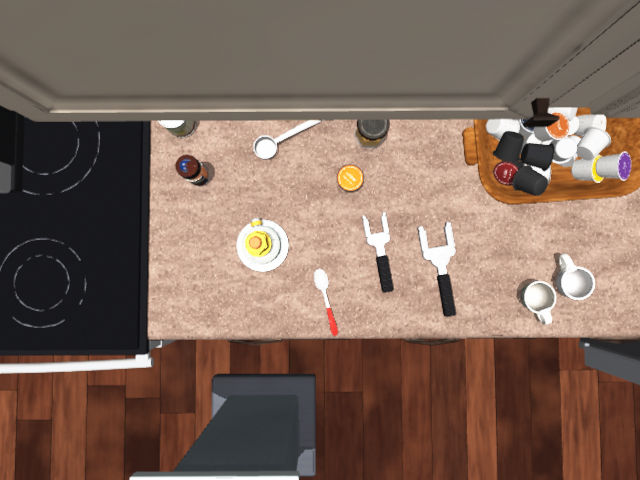

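View pics/scene0.png

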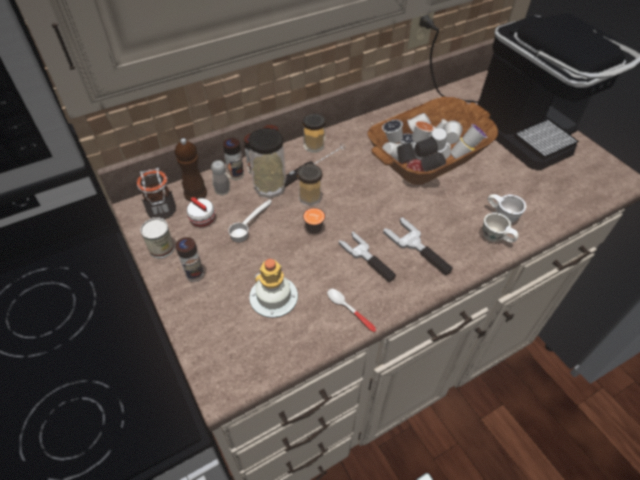

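The top view shows the filter near (262,245), with its nut and stub around (258,242). The small wrench is at about (380,255). The large wrench's sleeve is at about (446,295) and its jaw at about (437,243). The pod is at (350,178) and the jar at (189,165). The scene view agrees: the large wrench is the right-hand one.

```bash
python3 - <<'E'
from h import *
print(np.array(ctrl.camera_info("wrist")["T_tool_cam"]).round(3), np.array(ctrl.camera_info("wrist")["K"]).round(1).tolist())
for n in("top","scene"):
    z=np.load(f"pics/{n}0.npz"); im,d,K,W=[z[k] for k in("im","d","K","W")]
    P=cloud(d,K,W); hsv=cv2.cvtColor(im,cv2.COLOR_RGB2HSV)
    near=(np.hypot(P[...,0]-.52,P[...,1]+.09)<.06)
    for lo,hi in((.070,.112),(.112,.13),(.04,.07),(.003,.012)):
        m=near&(P[...,2]>lo)&(P[...,2]<hi)&(d>0)
        if m.sum(): print(n,lo,hi,m.sum(),np.median(P[m],0).round(4),P[m].min(0).round(3),P[m].max(0).round(3))
    for y0,y1,t in((-.5,-.38,"L"),(-.375,-.25,"S")):
        box=(P[...,0]>.3)&(P[...,0]<.62)&(P[...,1]>y0)&(P[...,1]<y1)
        m=box&(hsv[...,2]<60); nn,lab,st,c=cv2.connectedComponentsWithStats(m.astype(np.uint8))
        k=1+np.argmax(st[1:,4]); v,u=np.nonzero(lab==k)
        (cx,cy),(w,h),a=r=cv2.minAreaRect(np.stack([u,v],1).astype(np.float32))
        print(n,t,"sleeve px",cx,cy,w,h,a,"depth med",np.median(P[lab==k],0).round(4),"plane",onplane(K,W,cx,cy,.018).round(4))
        b=cv2.boxPoints(r); B=np.array([onplane(K,W,*p,.014)[:2] for p in b]); print(" edges",np.linalg.norm(B-np.roll(B,1,0),axis=1).round(3), ((B[1]-B[0]).round(3)),(B[2]-B[1]).round(3))
E
```

```text
[[-0.    -0.959 -0.285  0.074]
 [ 1.    -0.     0.    -0.001]
 [-0.    -0.285  0.959 -0.142]
 [ 0.     0.     0.     1.   ]] [[425.1, 0.0, 321.4], [0.0, 425.1, 241.3], [0.0, 0.0, 1.0]]
top 0.07 0.112 199 [ 0.5682 -0.0971  0.1033] [ 0.558 -0.115  0.071] [ 0.579 -0.072  0.11 ]
top 0.112 0.13 48 [ 0.5762 -0.0937  0.1206] [ 0.573 -0.104  0.114] [ 0.58  -0.084  0.123]
top 0.04 0.07 165 [ 0.5591 -0.099   0.0432] [ 0.548 -0.123  0.04 ] [ 0.574 -0.063  0.068]
top 0.003 0.012 453 [ 0.5428 -0.0926  0.0062] [ 0.46  -0.148  0.003] [ 0.568 -0.031  0.012]
top L sleeve px 445.8517150878906 294.66937255859375 41.48658752441406 11.91860580444336 79.87532806396484 depth med [ 0.4869 -0.4413  0.0174] plane [ 0.4868 -0.4413  0.018 ]
 edges [0.078 0.023 0.078 0.023] [ 0.004 -0.022] [-0.077 -0.012]
top S sleeve px 384.1759948730469 273.4679870605469 35.15099334716797 11.269783973693848 79.69515228271484 depth med [ 0.5282 -0.3252  0.0175] plane [ 0.5273 -0.3254  0.018 ]
 edges [0.067 0.021 0.067 0.021] [ 0.004 -0.021] [-0.066 -0.011]
scene 0.07 0.112 348 [ 0.5673 -0.0876  0.0911] [ 0.557 -0.113  0.07 ] [ 0.578 -0.069  0.112]
scene 0.112 0.13 48 [ 0.5752 -0.0905  0.1179] [ 0.57  -0.1    0.113] [ 0.58  -0.081  0.122]
scene 0.04 0.07 248 [ 0.5639 -0.0874  0.0441] [ 0.547 -0.117  0.04 ] [ 0.577 -0.063  0.069]
scene 0.003 0.012 327 [ 0.5474 -0.0869  0.0053] [ 0.528 -0.134  0.003] [ 0.571 -0.037  0.012]
scene L sleeve px 435.9278564453125 260.99188232421875 32.89118194580078 8.132214546203613 40.10091018676758 depth med [ 0.4768 -0.4364  0.0146] plane [ 0.4776 -0.4348  0.018 ]
 edges [0.073 0.022 0.074 0.022] [ 0.008 -0.021] [-0.074 -0.011]
scene S sleeve px 380.9999694824219 269.0 28.59791374206543 7.33762264251709 41.18592834472656 depth med [ 0.5141 -0.3182  0.0147] plane [ 0.519  -0.3188  0.018 ]
 edges [0.065 0.019 0.066 0.018] [ 0.007 -0.018] [-0.065 -0.012]
```

```bash
cat >> h.py <<'E'
def go(p,yaw=None):
    s=ctrl.get_state(); r=R.from_quat(s["tcp_rot"]); M=r.as_matrix()
    y=np.arctan2(M[1,0],M[0,0]); print("t",round(s["time"],2),"pos",s["eef_pos"].round(4),"yaw",round(y,4),"q",s["qpos"].round(3),"F",s["contact_force"].round(1),"M",s["wrist_torque"].round(2))
    print("slide cm",(M.T@(np.array(p)-s["eef_pos"])*100).round(2),"turn",None if yaw is None else round(y-yaw,3))
E
python3 -c "
from h import *
go([.58,-.093,.22],1.9)"
```

```text
t 0.1 pos [0.2215 0.637  0.2301] yaw 2.8068 q [ 1.086  0.287  1.578 -0.     1.279 -0.15 ] F [-0.5 -0.2 -0.8] M [ 0.02 -0.   -0.04]
slide cm [-57.85 -57.16   1.11] turn 0.907
```

```bash
python3 -m inch '[{"slide":[-57.8,-57.2,1],"turn":0.9,"grip":8.5},{"slide":[-57.8,-57.2,1],"turn":0.9,"grip":8.5},{"slide":[-57.8,-57.2,1],"turn":0.9,"grip":8.5},{"slide":[-57.8,-57.2,1],"turn":0.9,"grip":8.5},{"slide":[-57.8,-57.2,1],"turn":0.9,"grip":8.5},{"slide":[-57.8,-57.2,1],"turn":0.9,"grip":8.5},{"slide":[-57.8,-57.2,1],"turn":0.9,"grip":8.5},{"slide":[-57.8,-57.2,1],"turn":0.9,"grip":8.5},{"slide":[-57.8,-57.2,1],"turn":0.9,"grip":8.5},{"slide":[-57.8,-57.2,1],"turn":0.9,"grip":8.5},{"slide":[-57.8,-57.2,1],"turn":0.9,"grip":8.5},{"slide":[-57.8,-57.2,1],"turn":0.9,"grip":8.5},{"slide":[-57.8,-57.2,1],"turn":0.9,"grip":8.5},{"slide":[-57.8,-57.2,1],"turn":0.9,"grip":8.5},{"slide":[-57.8,-57.2,1],"turn":0.9,"grip":8.5},{"slide":[-57.8,-57.2,1],"turn":0.9,"grip":8.5},{"slide":[-57.8,-57.2,1],"turn":0.9,"grip":8.5},{"slide":[-57.8,-57.2,1],"turn":0.9,"grip":8.5},{"slide":[-57.8,-57.2,1],"turn":0.9,"grip":8.5},{"slide":[-57.8,-57.2,1],"turn":0.9,"grip":8.5}]'
python3 - <<'E'
from h import *
go([.58,-.093,.22],1.9)
im,d,K,W=cam("wrist"); save("w1.png",im); np.savez("pics/w1.npz",im=im,d=d,K=K,W=W)
E
```

```text
time: 2.1
eef_pos: [0.5791, -0.0909, 0.2211]
tcp_rot: [0.578, 0.816, 0.0, -0.0]
contact_force: [-0.5, 0.3, 0.5]
opening: 0.997
finger_force: 0.0
t 2.1 pos [ 0.5791 -0.0909  0.2211] yaw 1.9086 q [-0.329  0.101  1.81   0.     1.231 -0.667] F [-0.5  0.3  0.5] M [ 0.02 -0.02  0.  ]
slide cm [-0.23  0.02  0.11] turn 0.009
```

View pics/w1.png

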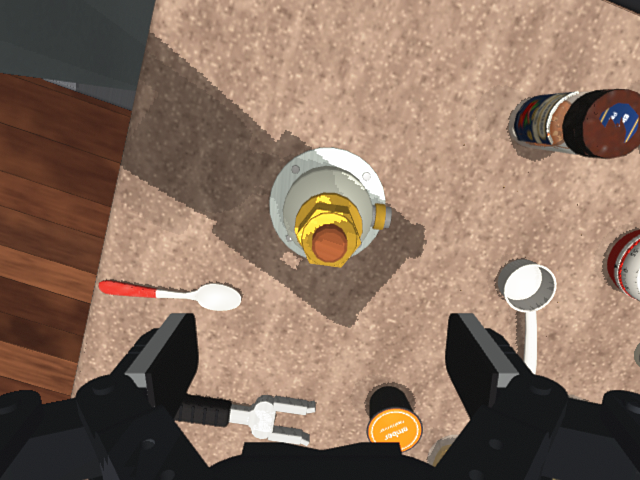

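The wrist view shows the nut's hexagon around (329,232), the stub top at (330,243) and the side inlet at (381,216). Next I measure the hexagon's corners, using depth as a height check.

```bash
cat > nut.py <<'E'
from h import *
def nut(im,d,K,W,c0=(.58,-.093)):
    P=cloud(d,K,W); near=(np.hypot(P[...,0]-c0[0],P[...,1]-c0[1])<.045)&(d>0)
    s=near&(P[...,2]>.116)&(P[...,2]<.126); v,u=np.nonzero(s)
    zs=np.median(P[s][:,2]); c=onplane(K,W,u.mean(),v.mean(),zs); print("stub px",u.mean().round(1),v.mean().round(1),"n",s.sum(),"xy",c.round(4),"dia",2*np.sqrt(s.sum()/np.pi)*np.median(d[s])/K[0,0])
    m=near&(P[...,2]>.101)&(P[...,2]<.1125); zt=np.median(P[m][:,2]); n=P[m]
    m=near&(abs(P[...,2]-zt)<.0025)
    v,u=np.nonzero(m|s); v2,u2=np.nonzero(m)
    Q=np.array([onplane(K,W,a,b,zt)[:2] for a,b in zip(u2,v2)])
    h=cv2.convexHull((Q*1e4).astype(np.float32)).astype(np.float32)
    # support widths by direction: minimal width = flat normal
    A=np.deg2rad(np.arange(0,180,.5)); pr=Q@np.stack([np.cos(A),np.sin(A)])
    w=np.percentile(pr,99.7,axis=0)-np.percentile(pr,.3,axis=0)
    w6=w.reshape(3,120).mean(0); k=np.argmin(w6)
    # phase of the 6-fold harmonic of the width
    ph=np.angle(np.sum((w-w.mean())*np.exp(-1j*6*A)))
    a=(np.pi-ph*1)/6 if False else None
    f=np.deg2rad(((np.rad2deg((-ph*-1)) ) )) 
    # w ~ cos(6(A-A0))-> max at corners; flat at A0+30deg; angle=-6A0
    a0=np.rad2deg(-ph/6)*-1
    print("nut z",zt.round(4),"n",m.sum(),"xy mid",[(np.percentile(Q[:,i],.5)+np.percentile(Q[:,i],99.5))/2 for i in(0,1)],"min width dir",k/2,"w",w6.min().round(4),w6.max().round(4),"harm corner dir",a0%60,"-> flat dir",(a0+30)%60)
    r=cv2.minEnclosingCircle(h); print("circle",np.array(r[0])/1e4,r[1]/1e4)
    ap=cv2.approxPolyDP(h,0.0035*1e4,True)[:,0]/1e4; print("poly",len(ap)); 
    e=np.roll(ap,-1,0)-ap; print(np.c_[ap,np.linalg.norm(e,axis=1),np.rad2deg(np.arctan2(e[:,1],e[:,0]))%60].round(4))
    return c,zt
E
python3 - <<'E'
from nut import *
z=np.load("pics/w1.npz"); nut(*[z[k] for k in("im","d","K","W")])
E
```

```text
stub px 329.2 244.8 n 985 xy [ 0.582  -0.091   0.1203] dia 0.021174666454770442
nut z 0.1062 n 1540 xy mid [np.float64(0.5821447290150089), np.float64(-0.09131191817382134)] min width dir 40.5 w 0.0355 0.0389 harm corner dir 48.58735359873312 -> flat dir 18.587353598733117
circle [ 0.58233354 -0.09113894] 0.020478849792480467
poly 6
[[ 0.6019 -0.0881  0.022  13.9462]
 [ 0.5866 -0.0722  0.0181 11.3356]
 [ 0.5688 -0.0757  0.0209 12.2114]
 [ 0.5624 -0.0956  0.0185 10.7031]
 [ 0.5745 -0.1097  0.0215  8.4516]
 [ 0.5958 -0.1065  0.0194 11.9355]]
```

```bash
python3 - <<'E'
from h import *
L=[]
for n in("top","scene","w1"):
    z=np.load(f"pics/{n}0.npz" if n!="w1" else "pics/w1.npz"); im,d,K,W=[z[k] for k in("im","d","K","W")]
    P=cloud(d,K,W); m=(np.hypot(P[...,0]-.582,P[...,1]+.091)<.02)&(P[...,2]>.115)&(P[...,2]<.128)
    v,u=np.nonzero(m); o,r=ray(K,W,u.mean(),v.mean()); r/=np.linalg.norm(r); L.append((o,r)); print(n,m.sum(),onplane(K,W,u.mean(),v.mean(),.121).round(4),np.median(P[m][:,2]).round(4))
A=sum(np.eye(3)-np.outer(r,r) for o,r in L); b=sum((np.eye(3)-np.outer(r,r))@o for o,r in L); print("tri",np.linalg.solve(A,b).round(4))
go([.582,-.092,.15],2.293); go([.582,-.092,.08],2.293)
E
```

```text
top 127 [ 0.5821 -0.0939  0.121 ] 0.1206
scene 86 [ 0.5786 -0.0895  0.121 ] 0.1184
w1 1000 [ 0.5819 -0.0907  0.121 ] 0.1203
tri [ 0.5828 -0.0923  0.1144]
t 2.15 pos [ 0.5791 -0.0909  0.2213] yaw 1.9088 q [-0.329  0.101  1.81   0.     1.231 -0.667] F [ 0.  -0.5 -0.8] M [-0.01  0.01 -0.01]
slide cm [-0.2   0.23  7.13] turn -0.384
t 2.15 pos [ 0.5791 -0.0909  0.2213] yaw 1.9088 q [-0.329  0.101  1.81   0.     1.231 -0.667] F [ 0.  -0.5 -0.8] M [-0.01  0.01 -0.01]
slide cm [-0.21  0.24 14.13] turn -0.384
```

```bash
python3 -m inch '[{"slide":[-0.1,0.3,3],"turn":-0.13,"grip":8.5},{"slide":[-0.1,0.3,6],"turn":-0.26,"grip":8.5},{"slide":[-0.1,0.3,7.1],"turn":-0.384,"grip":8.5},{"slide":[-0.1,0.3,7.1],"turn":-0.384,"grip":8.5},{"slide":[-0.1,0.3,7.1],"turn":-0.384,"grip":8.5}]'
python3 - <<'E'
from nut import *
D=cam("wrist"); np.savez("pics/w2.npz",im=D[0],d=D[1],K=D[2],W=D[3]); save("w2.png",D[0]); c,z=nut(*D)
go([c[0],c[1],.08],2.293)
E
```

```text
time: 2.65
eef_pos: [0.583, -0.0917, 0.151]
tcp_rot: [0.413, 0.911, 0.0, 0.0]
contact_force: [0.2, 0.6, 0.6]
opening: 0.997
finger_force: 0.0
stub px 323.3 286.9 n 1796 xy [ 0.5815 -0.0909  0.1204] dia 0.020958109085629298
nut z 0.1063 n 2560 xy mid [np.float64(0.5817488105896665), np.float64(-0.0911238645795177)] min width dir 41.5 w 0.0355 0.039 harm corner dir 48.24760281333932 -> flat dir 18.24760281333932
circle [ 0.58167373 -0.09104169] 0.020375962829589842
poly 6
[[ 0.6017 -0.0872  0.0216 15.1027]
 [ 0.5864 -0.072   0.019  12.453 ]
 [ 0.5678 -0.0761  0.0201 12.8544]
 [ 0.5619 -0.0953  0.0191 11.1988]
 [ 0.5745 -0.1097  0.0216 10.556 ]
 [ 0.5957 -0.1057  0.0194 12.044 ]]
t 2.7 pos [ 0.5835 -0.0921  0.1518] yaw 2.2897 q [-0.328  0.179  1.856  0.     1.104 -1.047] F [ 0.1 -0.1 -1. ] M [ 0.01 -0.02 -0.06]
slide cm [ 0.24 -0.08  7.18] turn -0.003
```

```bash
python3 -m inch '[{"slide":[0.2,-0.1,2.5],"turn":-0.01,"grip":8.5},{"slide":[0.2,-0.1,5],"turn":-0.01,"grip":8.5},{"slide":[0.2,-0.1,7],"turn":-0.01,"grip":8.5},{"slide":[0.2,-0.1,7.1],"turn":-0.01,"grip":6},{"slide":[0.2,-0.1,7.1],"turn":-0.01,"grip":4.6},{"slide":[0.2,-0.1,7.1],"turn":-0.01,"grip":4},{"slide":[0.2,-0.1,7.1],"turn":-0.01,"grip":3},{"slide":[0.2,-0.1,7.1],"turn":-0.01,"grip":3},{"slide":[0.2,-0.1,7.1],"turn":-0.01,"grip":3}]' 25
python3 -c "
from h import *
go([.5817,-.091,.08],2.293)"
```

```text
time: 3.6
eef_pos: [0.5833, -0.0914, 0.0821]
tcp_rot: [0.408, 0.913, 0.001, 0.003]
contact_force: [2.9, 4.2, 5.9]
opening: 0.417
finger_force: 30.7
t 3.6 pos [ 0.5833 -0.0914  0.0821] yaw 2.3001 q [-0.328  0.266  1.896  0.003  0.973 -1.059] F [2.9 4.2 5.9] M [ 0.78 -0.36  0.06]
slide cm [ 0.13 -0.09  0.21] turn 0.007
```

```bash
cat > st.py <<'E'
from h import *
s=ctrl.get_state(); M=R.from_quat(s["tcp_rot"]).as_matrix()
print("t",round(s["time"],2),"yaw",round(np.arctan2(M[1,0],M[0,0]),4),"pos",s["eef_pos"].round(4),"F",s["contact_force"].round(1),"M",s["wrist_torque"].round(3),"q6",s["qpos"][5].round(3),"op",round(s["opening"]*85.4,1),"ff",round(s["finger_force"],1))
E
python3 -m inch '[{"slide":[0,0,0],"turn":0.1,"grip":3},{"slide":[0,0,0],"turn":0.2,"grip":3},{"slide":[0,0,0],"turn":0.3,"grip":3},{"slide":[0,0,0],"turn":0.4,"grip":3}]' >/dev/null; python3 st.py
python3 -m inch '[{"slide":[0,0,0],"turn":0.05,"grip":3}]' >/dev/null; python3 st.py
python3 -m inch '[{"slide":[0,0,0],"turn":0.05,"grip":3}]' >/dev/null; python3 st.py
```

```text
t 4.0 yaw 1.8962 pos [ 0.5835 -0.0912  0.0821] F [4.9 4.8 4.9] M [ 0.928 -0.618  0.075] q6 -0.655 op 35.6 ff 30.6
t 4.1 yaw 1.8474 pos [ 0.5836 -0.0912  0.0821] F [3.3 5.7 4.6] M [ 0.893 -0.636  0.014] q6 -0.606 op 35.6 ff 30.6
t 4.2 yaw 1.7982 pos [ 0.5836 -0.0911  0.0821] F [4.4 5.8 5.2] M [ 0.919 -0.689  0.063] q6 -0.557 op 35.1 ff 30.6
```

```bash
for i in 1; do python3 -m inch '[{"slide":[0,0,0],"turn":0.05,"grip":3}]' >/dev/null; python3 st.py
python3 -m inch '[{"slide":[0,0,0],"turn":0.05,"grip":3}]' >/dev/null; python3 st.py
python3 -m inch '[{"slide":[0,0,0],"turn":0.05,"grip":3}]' >/dev/null; python3 st.py; done
```

```text
t 4.3 yaw 1.7481 pos [ 0.5837 -0.0911  0.0821] F [4.1 5.4 4.1] M [ 0.916 -0.647  0.037] q6 -0.507 op 35.4 ff 30.6
t 4.4 yaw 1.6982 pos [ 0.5837 -0.0911  0.0821] F [4.4 5.9 4.3] M [ 0.919 -0.703  0.085] q6 -0.457 op 35.5 ff 30.6
t 4.5 yaw 1.6482 pos [ 0.5838 -0.0911  0.0821] F [4.  6.2 4.9] M [ 0.943 -0.676  0.032] q6 -0.407 op 35.6 ff 30.6
```

```bash
python3 -m inch '[{"slide":[0,0,0],"turn":0.05,"grip":3}]' >/dev/null; python3 st.py
python3 -m inch '[{"slide":[0,0,0],"turn":0.05,"grip":3}]' >/dev/null; python3 st.py
python3 -m inch '[{"slide":[0,0,0],"turn":0.05,"grip":3}]' >/dev/null; python3 st.py
```

```text
t 4.6 yaw 1.5981 pos [ 0.5838 -0.0911  0.0821] F [4.9 5.8 4.6] M [ 0.935 -0.733  0.047] q6 -0.357 op 35.3 ff 30.6
t 4.7 yaw 1.5481 pos [ 0.5839 -0.0911  0.0821] F [5.1 6.2 4.6] M [ 0.931 -0.73   0.105] q6 -0.307 op 35.1 ff 30.6
t 4.8 yaw 1.4981 pos [ 0.5839 -0.0911  0.0822] F [5.1 5.8 4.1] M [ 0.929 -0.774  0.034] q6 -0.257 op 35.5 ff 30.6
```

```bash
sleep 1; tail -1 /dev/null
python3 -m inch '[{"slide":[0,0,0],"turn":0.05,"grip":3}]' >/dev/null; python3 st.py
python3 -m inch '[{"slide":[0,0,0],"turn":0.05,"grip":3}]' >/dev/null; python3 st.py
python3 -m inch '[{"slide":[0,0,0],"turn":0.05,"grip":3}]' >/dev/null; python3 st.py
```

```text
t 4.9 yaw 1.4481 pos [ 0.584  -0.0911  0.0821] F [4.9 5.3 4.4] M [ 1.015 -0.827  0.035] q6 -0.207 op 35.5 ff 30.6
t 5.0 yaw 1.398 pos [ 0.584  -0.0911  0.0822] F [5.8 5.  4. ] M [ 1.011 -0.807  0.025] q6 -0.157 op 35.6 ff 30.5
t 5.1 yaw 1.348 pos [ 0.5841 -0.0911  0.0822] F [4.7 5.2 3.8] M [ 0.966 -0.876  0.049] q6 -0.107 op 35.2 ff 30.5
```

```bash
python3 -m inch '[{"slide":[0,0,0],"turn":0.05,"grip":3}]' >/dev/null; python3 st.py
python3 -m inch '[{"slide":[0,0,0],"turn":0.05,"grip":3}]' >/dev/null; python3 st.py
python3 -m inch '[{"slide":[0,0,0],"turn":0.05,"grip":3}]' >/dev/null; python3 st.py
```

```text
t 5.2 yaw 1.2981 pos [ 0.5841 -0.0911  0.0822] F [5.9 6.2 3.4] M [ 0.967 -0.84   0.101] q6 -0.057 op 35.3 ff 30.5
t 5.3 yaw 1.248 pos [ 0.5841 -0.0911  0.0821] F [5.8 5.4 4.4] M [ 0.996 -0.908  0.069] q6 -0.007 op 35.7 ff 30.5
t 5.4 yaw 1.198 pos [ 0.5842 -0.0911  0.0821] F [5.6 5.3 4. ] M [ 1.005 -0.866  0.059] q6 0.043 op 35.0 ff 30.5
```

```bash
python3 -m inch '[{"slide":[0,0,0],"turn":0.05,"grip":3}]' >/dev/null; python3 st.py
python3 -m inch '[{"slide":[0,0,0],"turn":0.05,"grip":3}]' >/dev/null; python3 st.py
python3 -m inch '[{"slide":[0,0,0],"turn":0.05,"grip":3}]' >/dev/null; python3 st.py
```

```text
t 5.5 yaw 1.148 pos [ 0.5842 -0.0911  0.0821] F [4.6 5.  4.4] M [ 0.999 -0.904 -0.029] q6 0.093 op 35.8 ff 30.5
t 5.6 yaw 1.0983 pos [ 0.5843 -0.0911  0.0822] F [6.6 5.7 3.8] M [ 0.93  -0.968  0.4  ] q6 0.143 op 35.3 ff 30.4
t 5.7 yaw 1.0506 pos [ 0.5843 -0.0911  0.0822] F [5.9 5.7 2.7] M [ 1.06  -1.013  0.629] q6 0.191 op 35.5 ff 30.4
```

Tightness was felt at yaw ≈1.11, where the moment jumped to 0.6 N m at 0.5 rad/s. I'll give it one more small bite, then release and lift.

```bash
python3 -m inch '[{"slide":[0,0,0],"turn":0.05,"grip":3}]' >/dev/null; python3 st.py
python3 -m inch '[{"slide":[0,0,0],"turn":0.05,"grip":5},{"slide":[0,0,0],"turn":0.05,"grip":8.5},{"slide":[0,0,0],"turn":0.05,"grip":8.5},{"slide":[0,0,0],"turn":0.05,"grip":8.5},{"slide":[0,0,-3],"turn":0.05,"grip":8.5},{"slide":[0,0,-6],"turn":0.05,"grip":8.5},{"slide":[0,0,-9],"turn":0.05,"grip":8.5},{"slide":[0,0,-12],"turn":0.05,"grip":8.5},{"slide":[0,0,-12],"turn":0.05,"grip":8.5}]' 
python3 - <<'E'
from nut import *
D=cam("wrist"); np.savez("pics/w3.npz",im=D[0],d=D[1],K=D[2],W=D[3]); save("w3.png",D[0]); c,z=nut(*D)
go([.48,-.44,.2],.16)
E
```

```text
t 5.8 yaw 1.0011 pos [ 0.5843 -0.0911  0.0821] F [6.  5.4 3.1] M [ 0.977 -1.007  0.684] q6 0.241 op 35.7 ff 30.3
time: 6.7
eef_pos: [0.5835, -0.0929, 0.2051]
tcp_rot: [0.889, 0.458, 0.003, 0.004]
contact_force: [0.8, 0.4, 0.8]
opening: 0.993
finger_force: 0.0
stub px 320.1 246.6 n 1129 xy [ 0.5829 -0.0911  0.1203] dia 0.021199859242081887
nut z 0.1063 n 1761 xy mid [np.float64(0.5826440475540244), np.float64(-0.09133405611947179)] min width dir 28.0 w 0.0355 0.0388 harm corner dir 2.1679689178056556 -> flat dir 32.16796891780565
circle [ 0.58260127 -0.0913326 ] 0.020259095764160157
poly 6
[[ 6.02700e-01 -9.14000e-02  1.99000e-02  5.96613e+01]
 [ 5.92900e-01 -7.41000e-02  1.87000e-02  5.70194e+01]
 [ 5.74200e-01 -7.32000e-02  2.10000e-02  5.65522e+01]
 [ 5.62600e-01 -9.07000e-02  2.06000e-02  5.86425e+01]
 [ 5.72500e-01 -1.08700e-01  1.85000e-02  5.76016e+01]
 [ 5.91000e-01 -1.09500e-01  2.15000e-02  5.70846e+01]]
t 6.75 pos [ 0.5822 -0.0924  0.2022] yaw 0.9511 q [-0.329  0.122  1.823 -0.     1.191  0.29 ] F [ 0.3 -0.4 -0.6] M [-0.11  0.02 -0.02]
slide cm [-34.23  11.87   0.24] turn 0.791
```

```bash
python3 - <<'E'
from h import *
for n in("top","scene"):
    z=np.load(f"pics/{n}0.npz"); im,d,K,W=[z[k] for k in("im","d","K","W")]
    P=cloud(d,K,W)[d>0]; q=P[(P[:,2]>.25)&(P[:,0]>.5)&(P[:,0]<1.0)&(abs(P[:,1]+.1)<.3)]
    if len(q):
        for x0 in np.arange(.5,1,.05):
            w=q[(q[:,0]>=x0)&(q[:,0]<x0+.05)]
            if len(w): print(n,x0.round(2),len(w),"zmin",w[:,2].min().round(3))
E
python3 -m inch '[{"slide":[-34.2,11.9,0],"turn":0.79,"grip":8.5},{"slide":[-34.2,11.9,0],"turn":0.79,"grip":8.5},{"slide":[-34.2,11.9,0],"turn":0.79,"grip":8.5},{"slide":[-34.2,11.9,0],"turn":0.79,"grip":8.5},{"slide":[-34.2,11.9,0],"turn":0.79,"grip":8.5},{"slide":[-34.2,11.9,0],"turn":0.79,"grip":8.5},{"slide":[-34.2,11.9,0],"turn":0.79,"grip":8.5},{"slide":[-34.2,11.9,0],"turn":0.79,"grip":8.5},{"slide":[-34.2,11.9,0],"turn":0.79,"grip":8.5},{"slide":[-34.2,11.9,0],"turn":0.79,"grip":8.5}]'
python3 - <<'E'
from h import *
go([.48,-.44,.2],.16)
im,d,K,W=cam("wrist"); save("w4.png",im); np.savez("pics/w4.npz",im=im,d=d,K=K,W=W)
E
```

```text
top 0.6 568 zmin 0.413
top 0.65 71594 zmin 0.412
top 0.7 318 zmin 0.413
scene 0.6 8496 zmin 0.411
scene 0.65 20559 zmin 0.417
scene 0.7 5952 zmin 0.418
scene 0.75 107 zmin 0.417
scene 0.8 82 zmin 0.417
scene 0.85 57 zmin 0.417
scene 0.9 46 zmin 0.416
scene 0.95 69 zmin 0.25
time: 7.75
eef_pos: [0.4788, -0.4379, 0.1977]
tcp_rot: [0.997, 0.08, -0.001, -0.001]
contact_force: [1.1, 0.1, -0.4]
opening: 1.002
finger_force: 0.0
t 7.75 pos [ 0.4788 -0.4379  0.1977] yaw 0.161 q [-8.970e-01  2.590e-01  1.673e+00  1.000e-03  1.213e+00  5.120e-01] F [ 1.1  0.1 -0.4] M [-0.05  0.06 -0.04]
slide cm [ 0.09  0.23 -0.23] turn 0.001
```

View pics/w4.png

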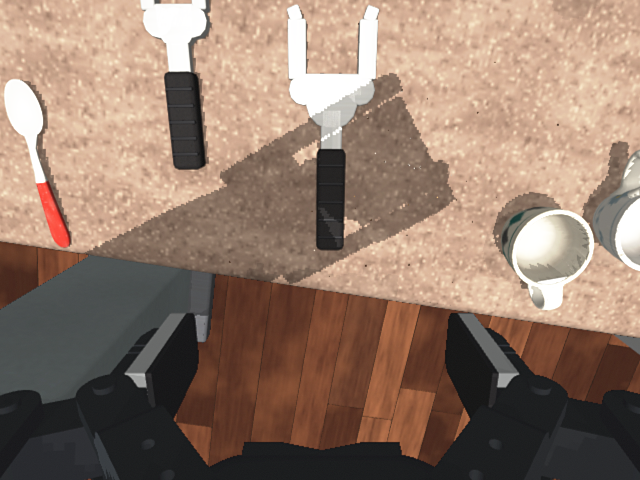

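The wrist view shows the large wrench with its sleeve from (330,150) to (330,248), its prongs at about (297,45) and (368,45), and its throat wall near row 75. The small wrench is at (180,100). The cabinet underside is at z≈0.41 for x>0.6, so I'll fit the wrench from the front right, where the arm stays clear of it.

```bash
cat > wr.py <<'E'
from h import *
def wr(im,d,K,W,zs=.018):
    P=cloud(d,K,W); hsv=cv2.cvtColor(im,cv2.COLOR_RGB2HSV)
    box=(P[...,0]>.38)&(P[...,0]<.70)&(P[...,1]>-.51)&(P[...,1]<-.37)&(d>0)
    m=(box&(hsv[...,2]<60)&(P[...,2]>.006)).astype(np.uint8); nn,lab,st,c=cv2.connectedComponentsWithStats(m)
    k=1+np.argmax(st[1:,4]); sl=lab==k; v,u=np.nonzero(sl); 
    zt=np.percentile(P[sl][:,2],80); print("sleeve z top",zt.round(4))
    Q=np.array([onplane(K,W,a,b,zs)[:2] for a,b in zip(u,v)])
    (c,wh,a)=r=cv2.minAreaRect((Q*1e3).astype(np.float32)); B=cv2.boxPoints(r)/1e3
    e=[B[1]-B[0],B[2]-B[1]]; e=max(e,key=np.linalg.norm); a=np.arctan2(e[1],e[0]); a=(a+np.pi/2)%np.pi-np.pi/2
    print("sleeve c",np.array(c).round(1),"wh",np.array(wh).round(1),"yaw",a.round(4))
    h=box&(hsv[...,1]<60)&(hsv[...,2]>120)&(P[...,2]>.007)&(P[...,2]<.02); v,u=np.nonzero(h)
    H=np.array([onplane(K,W,i,j,.012)[:2] for i,j in zip(u,v)])
    R2=np.array([[np.cos(a),np.sin(a)],[-np.sin(a),np.cos(a)]]); L=(H-np.array(c)/1e3)@R2.T; print("head z",np.median(P[h][:,2]).round(4),"n",len(L))
    for lo in np.arange(.03,.15,.01):
        w=L[(L[:,0]>lo)&(L[:,0]<lo+.01)]
        if len(w)>3: 
            n_,p_=w[w[:,1]<0,1],w[w[:,1]>0,1]
            print(round(lo,3),len(w),"neg",n_.min().round(4) if len(n_) else None,n_.max().round(4) if len(n_) else None,"pos",p_.min().round(4) if len(p_) else None,p_.max().round(4) if len(p_) else None)
E
python3 - <<'E'
from wr import *
for n in("w4","top0"):
    z=np.load(f"pics/{n}.npz"); wr(*[z[k] for k in("im","d","K","W")])
z=np.load("pics/scene0.npz"); P=cloud(z["d"],z["K"],z["W"])[z["d"]>0]
q=P[(P[:,2]>.42)&(P[:,2]<.6)&(P[:,0]<.9)&(abs(P[:,1]+.2)<.3)]; print("cabinet x",np.percentile(q[:,0],[0,1,5,50]))
E
```

```text
sleeve z top 0.2778
sleeve c [ 306.3 -461.8] wh [173.3 606.3] yaw -1.4067
head z 0.0115 n 6253
0.03 1283 neg None None pos 0.2513 0.317
0.04 367 neg None None pos 0.2555 0.3158
sleeve z top 0.5574
sleeve c [ 836.7 -630.4] wh [64.1 55. ] yaw 1.5657
head z 0.0118 n 863
cabinet x [0.68165458 0.68370459 0.68460888 0.69153487]
```

Add an upper z limit (the gripper itself and noise came in).

```bash
sed -i 's/&(P\[...,2\]>.006))/\&(P[...,2]>.006)\&(P[...,2]<.03))/' wr.py; python3 - <<'E'
from wr import *
for n in("w4","top0"):
    z=np.load(f"pics/{n}.npz"); wr(*[z[k] for k in("im","d","K","W")])
E
```

```text
sleeve z top 0.0181
sleeve c [ 486.8 -442.3] wh [78.1 21.1] yaw 0.1468
head z 0.0115 n 6253
0.03 36 neg -0.0076 -0.0001 pos 0.0007 0.0075
0.04 278 neg -0.0076 -0.0 pos 0.0 0.0076
0.05 360 neg -0.013 -0.0004 pos 0.0001 0.0137
0.06 659 neg -0.0179 -0.0002 pos 0.0003 0.0211
0.07 1114 neg -0.0306 -0.0 pos 0.0 0.0313
0.08 1241 neg -0.0308 -0.0005 pos 0.0 0.0313
0.09 679 neg -0.0311 -0.0005 pos 0.0002 0.0319
0.1 548 neg -0.031 -0.018 pos 0.019 0.0319
0.11 596 neg -0.0311 -0.0181 pos 0.0191 0.0318
0.12 530 neg -0.0307 -0.0179 pos 0.0191 0.0317
0.13 212 neg -0.0308 -0.0218 pos 0.0226 0.0323
sleeve z top 0.0191
sleeve c [ 486.7 -441.4] wh [77.3 22.1] yaw 0.1473
head z 0.0118 n 863
0.03 5 neg -0.0044 -0.0006 pos 0.0013 0.0032
0.04 48 neg -0.01 -0.0003 pos 0.0 0.0066
0.05 57 neg -0.0135 -0.0006 pos 0.0 0.0116
0.06 96 neg -0.0192 -0.0003 pos 0.0003 0.016
0.07 159 neg -0.0324 -0.0003 pos 0.0 0.0283
0.08 170 neg -0.0327 -0.0003 pos 0.0 0.0299
0.09 89 neg -0.0334 -0.0016 pos 0.0003 0.0305
0.1 74 neg -0.0331 -0.0199 pos 0.0173 0.0305
0.11 71 neg -0.0331 -0.0205 pos 0.0173 0.0299
0.12 66 neg -0.0325 -0.0202 pos 0.018 0.0303
0.13 28 neg -0.0319 -0.0237 pos 0.0224 0.0306
```

```bash
python3 -m inch '[{"slide":[0.7,0.5,4],"turn":0.01,"grip":8.5},{"slide":[0.7,0.5,8],"turn":0.01,"grip":7},{"slide":[0.7,0.5,12],"turn":0.01,"grip":6},{"slide":[0.7,0.5,16],"turn":0.01,"grip":5},{"slide":[0.7,0.5,18.5],"turn":0.01,"grip":5},{"slide":[0.7,0.5,19.3],"turn":0.01,"grip":5},{"slide":[0.7,0.5,19.3],"turn":0.01,"grip":4},{"slide":[0.7,0.5,19.3],"turn":0.01,"grip":2.6}]' 80; python3 st.py
```

```text
time: 8.6
eef_pos: [0.488, -0.4433, 0.0082]
tcp_rot: [0.997, 0.076, 0.001, 0.001]
contact_force: [-0.6, 0.0, 0.3]
opening: 0.319
finger_force: 0.0
t 8.6 yaw 0.1521 pos [ 0.488  -0.4433  0.0082] F [-0.6  0.   0.3] M [-0.01  -0.005  0.015] q6 0.528 op 27.2 ff 0.0
```

```bash
python3 -m inch '[{"slide":[-0.1,-0.1,0.3],"turn":0,"grip":2.6},{"slide":[-0.1,-0.1,0.3],"turn":0,"grip":1.5},{"slide":[-0.1,-0.1,0.3],"turn":0,"grip":1.5},{"slide":[-0.1,-0.1,0.3],"turn":0,"grip":1.5},{"slide":[-0.1,-0.1,0.3],"turn":0,"grip":1.5}]' 80; python3 st.py
python3 -m inch '[{"slide":[0,0,-2],"turn":0,"grip":1.5},{"slide":[0,0,-5],"turn":0,"grip":1.5},{"slide":[0,0,-9],"turn":0,"grip":1.5},{"slide":[0,0,-12],"turn":0,"grip":1.5},{"slide":[0,0,-12],"turn":0,"grip":1.5},{"slide":[0,0,-12],"turn":0,"grip":1.5}]' ; python3 st.py
python3 - <<'E'
from h import *
im,d,K,W=cam("wrist"); save("w5.png",im); np.savez("pics/w5.npz",im=im,d=d,K=K,W=W)
E
```

```text
time: 9.1
eef_pos: [0.4867, -0.4434, 0.0058]
tcp_rot: [0.997, 0.075, 0.001, 0.001]
contact_force: [0.1, 1.7, 6.3]
opening: 0.232
finger_force: 80.5
t 9.1 yaw 0.1507 pos [ 0.4867 -0.4434  0.0058] F [0.1 1.7 6.3] M [0.223 0.006 0.043] q6 0.527 op 19.8 ff 80.5
time: 9.7
eef_pos: [0.4853, -0.4422, 0.1235]
tcp_rot: [0.997, 0.075, 0.0, 0.0]
contact_force: [-0.7, 0.2, -2.3]
opening: 0.233
finger_force: 79.6
t 9.7 yaw 0.1507 pos [ 0.4853 -0.4422  0.1235] F [-0.7  0.2 -2.3] M [-0.035  0.089 -0.027] q6 0.527 op 19.9 ff 79.6
```

View pics/w5.png

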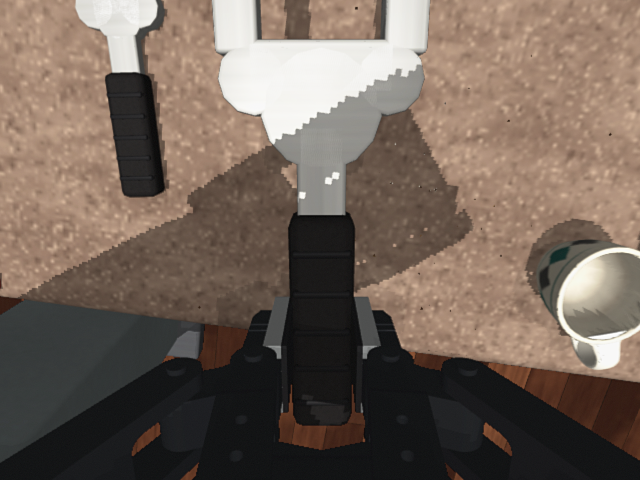

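The wrench is held level in the fingers. In the picture the throat wall is at row ~42 and the prong inner edges are at columns ~259 and ~386. Next I measure the jaw in the tool frame.

```bash
python3 - <<'E'
from h import *
z=np.load("pics/w5.npz"); im,d,K=[z[k] for k in("im","d","K")]; T=np.array(ctrl.camera_info("wrist")["T_tool_cam"])
P=cloud(d,K,T)  # tool frame
hsv=cv2.cvtColor(im,cv2.COLOR_RGB2HSV)
def reg(u0,u1,v0,v1):
    q=P[v0:v1,u0:u1].reshape(-1,3); return np.median(q,0).round(4)
print("head near shank",reg(300,345,120,150),"head mid",reg(290,350,50,60),"prongL",reg(225,245,5,35),"prongR",reg(400,420,5,35),"sleeve front",reg(310,335,225,240),"shank",reg(310,335,170,200))
m=(P[...,2]<.03)&(d>0)
for v in(5,15,25,35):
    u=np.nonzero(m[v])[0]; g=np.nonzero(np.diff(u)>20)[0]
    print(v,u.min(),u[g],u[g+1],u.max(),[P[v,k,1].round(4) for k in(u.min(),*u[g],*u[g+1],u.max())],P[v,240,0].round(4))
for c in(280,320,360):
    vv=np.nonzero(m[:150,c])[0].min(); print("throat row",vv,P[vv,c].round(4))
sl=(hsv[...,2]<60)&m; 
vv=np.nonzero(sl[205:300,320])[0].min()+205; print("sleeve front row",vv,P[vv,320].round(4))
for v in(225,240,260):
    u=np.nonzero(m[v,250:400])[0]+250; print("sleeve edges",u.min(),u.max(),P[v,u.min(),1],P[v,u.max(),1])
E
```

```text
head near shank [ 0.0649 -0.0001 -0.0055] head mid [ 0.0879 -0.0009 -0.0054] prongL [ 0.0972 -0.0255 -0.0053] prongR [ 0.0972  0.0253 -0.0053] sleeve front [ 0.0349 -0.0001 -0.0114] shank [ 0.0491 -0.0001 -0.0055]
5 212 [260] [381] 429 [np.float64(-0.0319), np.float64(-0.0192), np.float64(0.0182), np.float64(0.0309)] 0.101
15 213 [260] [381] 428 [np.float64(-0.0318), np.float64(-0.0192), np.float64(0.0182), np.float64(0.0306)] 0.0983
25 214 [260] [381] 428 [np.float64(-0.0316), np.float64(-0.0191), np.float64(0.0183), np.float64(0.0314)] 0.0957
35 214 [261] [380] 427 [np.float64(-0.0322), np.float64(-0.0193), np.float64(0.0182), np.float64(0.0308)] 0.0932
throat row 40 [ 0.0918 -0.0125 -0.0052]
throat row 40 [ 0.0919 -0.0007 -0.0043]
throat row 39 [ 0.0924  0.0112 -0.003 ]
sleeve front row 215 [ 0.0392 -0.0008 -0.0063]
sleeve edges 289 353 -0.010867112001540368 0.010028498445120522
sleeve edges 288 354 -0.011318288458905717 0.010402708294881312
sleeve edges 289 354 -0.01126612169417808 0.010578864352243728
```

```bash
python3 -c "
from h import *
go([.4887,-.2377,.1235],1.003)"
```

```text
t 9.75 pos [ 0.4846 -0.4414  0.1217] yaw 0.1507 q [-0.893  0.35   1.707 -0.     1.088  0.527] F [-0.2  0.3 -1.1] M [0.   0.07 0.02]
slide cm [  3.46 -20.07  -0.14] turn -0.852
```

```bash
python3 -m inch '[{"slide":[0.4,-2.5,-0.3],"turn":-0.1,"grip":1.5},{"slide":[0.8,-5,-0.3],"turn":-0.2,"grip":1.5},{"slide":[1.2,-7.5,-0.3],"turn":-0.3,"grip":1.5},{"slide":[1.6,-10,-0.3],"turn":-0.4,"grip":1.5},{"slide":[2,-12.5,-0.3],"turn":-0.5,"grip":1.5},{"slide":[2.4,-15,-0.3],"turn":-0.6,"grip":1.5},{"slide":[2.8,-17.5,-0.3],"turn":-0.7,"grip":1.5},{"slide":[3.4,-20,-0.3],"turn":-0.8,"grip":1.5},{"slide":[3.4,-20,-0.3],"turn":-0.852,"grip":1.5},{"slide":[3.4,-20,2],"turn":-0.852,"grip":1.5},{"slide":[3.4,-20,3],"turn":-0.852,"grip":1.5},{"slide":[3.4,-20,3],"turn":-0.852,"grip":1.5},{"slide":[3.4,-20,3],"turn":-0.852,"grip":1.5}]'
python3 - <<'E'
from h import *
go([.4887,-.2377,.093],1.003); go([.5211,-.1875,.093],1.003)
im,d,K,W=cam("wrist"); save("w6.png",im); np.savez("pics/w6.npz",im=im,d=d,K=K,W=W)
E
```

```text
time: 11.05
eef_pos: [0.4884, -0.2391, 0.0922]
tcp_rot: [0.877, 0.48, -0.001, -0.001]
contact_force: [0.3, 0.2, -1.0]
opening: 0.226
finger_force: 79.5
t 11.05 pos [ 0.4884 -0.2391  0.0922] yaw 1.0024 q [-0.642  0.161  2.001 -0.     0.982 -0.073] F [ 0.3  0.2 -1. ] M [-0.1  -0.04 -0.01]
slide cm [ 0.13 -0.05 -0.08] turn -0.001
t 11.05 pos [ 0.4884 -0.2391  0.0922] yaw 1.0024 q [-0.642  0.161  2.001 -0.     0.982 -0.073] F [ 0.3  0.2 -1. ] M [-0.1  -0.04 -0.01]
slide cm [ 6.11 -0.02 -0.08] turn -0.001
```

View pics/w6.png

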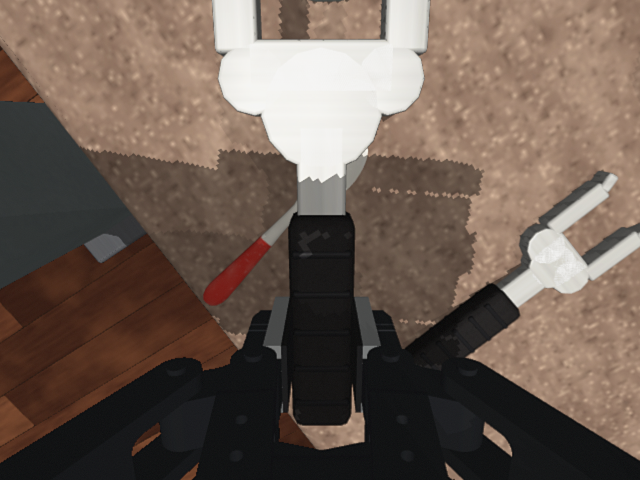

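The picture shows the wrench unchanged in the grip, with the filter out of frame ahead. I'll slide it on in steps and watch the force.

```bash
python3 -m inch '[{"slide":[1.2,0,0],"turn":0,"grip":1.5},{"slide":[2.4,0,0],"turn":0,"grip":1.5},{"slide":[3,0,0],"turn":0,"grip":1.5}]' >/dev/null; python3 st.py
python3 -m inch '[{"slide":[0.6,0,0],"turn":0,"grip":1.5},{"slide":[1,0,0],"turn":0,"grip":1.5}]' >/dev/null; python3 st.py
python3 - <<'E'
from h import *
go([.5211,-.1875,.093],1.003)
im,d,K,W=cam("scene"); np.savez("pics/s7.npz",im=im,d=d,K=K,W=W)
u,v=proj(K,W,[.58,-.1,.1]).astype(int); print(u,v)
save("s7.png",cv2.resize(im[max(v-75,0):v+75,max(u-100,0):u+100],None,fx=4,fy=4,interpolation=cv2.INTER_CUBIC))
E
```

```text
t 11.4 yaw 1.0037 pos [ 0.5062 -0.213   0.0939] F [-0.7 -0.2 -0.6] M [-0.065  0.026 -0.012] q6 -0.016 op 19.8 ff 79.5
t 11.6 yaw 1.0028 pos [ 0.5115 -0.206   0.0939] F [ 0.1 -3.8 -1. ] M [-0.675 -0.012 -0.32 ] q6 0.003 op 19.5 ff 79.6
t 11.6 pos [ 0.5115 -0.206   0.0939] yaw 1.0028 q [-5.660e-01  1.720e-01  1.985e+00 -1.000e-03  9.830e-01  3.000e-03] F [ 0.1 -3.8 -1. ] M [-0.67 -0.01 -0.32]
slide cm [ 2.08 -0.18  0.09] turn -0.0
274 267
```

View pics/s7.png

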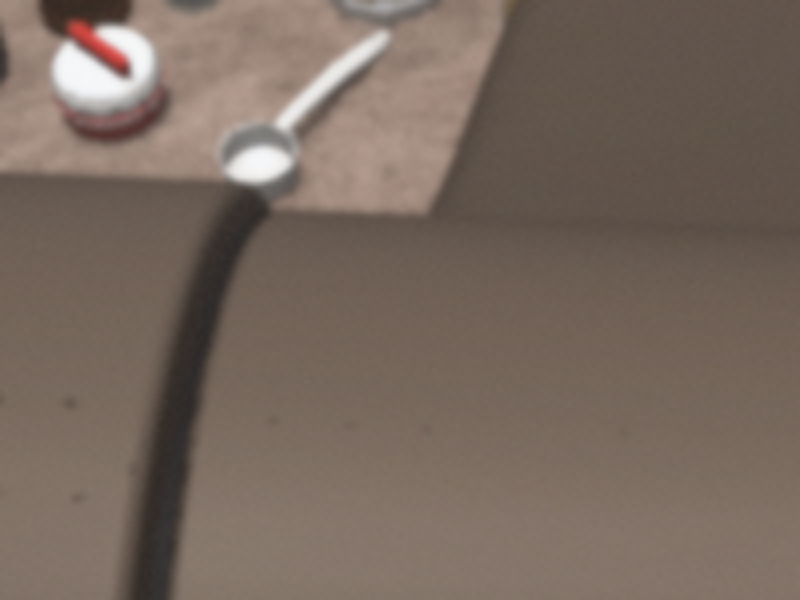

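The arm blocks the scene camera (only its cover is in view), so I'll rely on the force. I'll let it settle and read again.

```bash
python3 -m inch '[{"slide":[0,0,0],"turn":0,"grip":1.5},{"slide":[0,0,0],"turn":0,"grip":1.5},{"slide":[0,0,0],"turn":0,"grip":1.5}]' >/dev/null; python3 st.py
python3 - <<'E'
from nut import *
go([.5211,-.1875,.093],1.003)
D=cam("top"); im,d,K,W=D; np.savez("pics/t7.npz",im=im,d=d,K=K,W=W)
P=cloud(d,K,W); m=(np.hypot(P[...,0]-.582,P[...,1]+.091)<.02)&(P[...,2]>.115)&(P[...,2]<.128); print("stub visible top",m.sum())
D=cam("wrist"); im,d,K,W=D; np.savez("pics/w7.npz",im=im,d=d,K=K,W=W); print(proj(K,W,[.582,-.091,.121]), P.shape)
E
```

```text
t 11.95 yaw 1.0018 pos [ 0.511  -0.206   0.0936] F [ 2.3 -2.2 -0.7] M [-0.36  -0.333 -0.382] q6 0.001 op 19.9 ff 79.5
t 11.95 pos [ 0.511  -0.206   0.0936] yaw 1.0018 q [-5.680e-01  1.720e-01  1.985e+00  1.000e-03  9.830e-01  1.000e-03] F [ 2.3 -2.2 -0.7] M [-0.36 -0.33 -0.38]
slide cm [ 2.1  -0.14  0.06] turn -0.001
stub visible top 127
[ 319.44627423 -192.14194588] (480, 640, 3)
```

```bash
python3 - <<'E'
from h import *
z=np.load("pics/t7.npz"); im=z["im"]; save("t7.png",cv2.resize(im[205:305,215:345],None,fx=6,fy=6,interpolation=cv2.INTER_CUBIC))
E
```

```text
(no output)
```

View pics/t7.png

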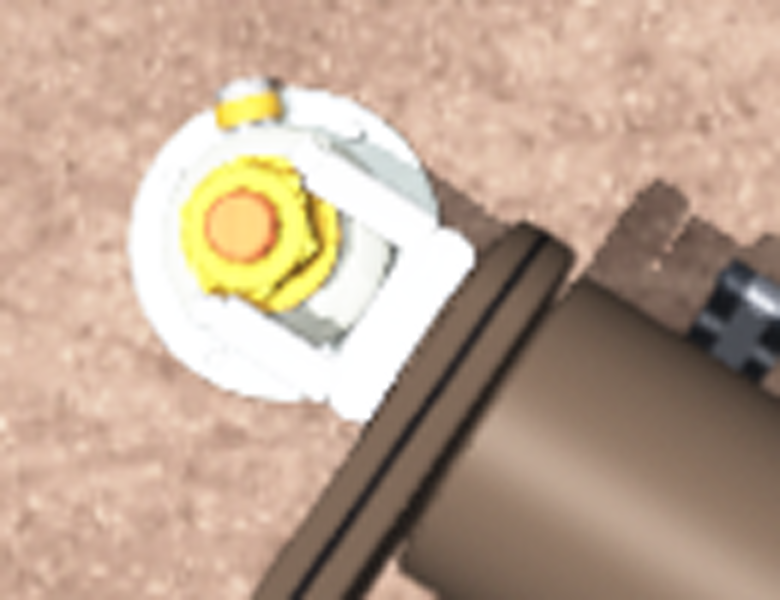

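The crop shows the jaw straddling the nut, with the stub at (240,228) in the crop. The upper-right prong at (310,175) just touches a flat and the throat is still about 2 cm away. I'll advance with a slight shift towards +y.

```bash
python3 -m inch '[{"slide":[0.3,0.05,0],"turn":0,"grip":1.5},{"slide":[0.6,0.05,0],"turn":0,"grip":1.5},{"slide":[0.9,0.05,0],"turn":0,"grip":1.5},{"slide":[0.9,0.05,0],"turn":0,"grip":1.5}]' >/dev/null; python3 st.py
python3 -m inch '[{"slide":[0.3,0,0],"turn":0,"grip":1.5},{"slide":[0.6,0,0],"turn":0,"grip":1.5},{"slide":[0.8,0,0],"turn":0,"grip":1.5},{"slide":[0.8,0,0],"turn":0,"grip":1.5}]' >/dev/null; python3 st.py
python3 -c "
from h import *
go([.5211,-.1875,.093],1.003)"
```

```text
t 12.45 yaw 1.0062 pos [ 0.5142 -0.2026  0.094 ] F [ -7.5 -14.5   0.8] M [-2.403  1.149 -0.302] q6 0.018 op 19.6 ff 79.8
t 12.85 yaw 1.0097 pos [ 0.516  -0.2013  0.0947] F [-17.1 -30.2   3.7] M [-4.8    2.745 -0.169] q6 0.032 op 19.4 ff 80.0
t 12.85 pos [ 0.516  -0.2013  0.0947] yaw 1.0097 q [-0.545  0.179  1.975 -0.028  0.987  0.032] F [-17.1 -30.2   3.7] M [-4.8   2.74 -0.17]
slide cm [ 1.44 -0.3   0.14] turn 0.007
```

Blocked at 35 N along the wrench, so I back off at once and look.

```bash
python3 -m inch '[{"slide":[-0.8,0,0],"turn":0,"grip":1.5},{"slide":[-1.7,0,0],"turn":0,"grip":1.5},{"slide":[-3.0,-0.1,0],"turn":0,"grip":1.5},{"slide":[-4,-0.1,0],"turn":0,"grip":1.5},{"slide":[-4,-0.1,0],"turn":0,"grip":1.5}]' >/dev/null; python3 st.py
python3 - <<'E'
from h import *
go([.5211,-.1875,.093],1.003)
im,d,K,W=cam("top"); np.savez("pics/t8.npz",im=im,d=d,K=K,W=W)
P=cloud(d,K,W); c0=(.582,-.091); near=(np.hypot(P[...,0]-c0[0],P[...,1]-c0[1])<.03)
m=near&(P[...,2]>.101)&(P[...,2]<.126); Q=P[m][:,:2]
A=np.deg2rad(np.arange(0,180,1)); pr=Q@np.stack([np.cos(A),np.sin(A)]); w=pr.max(0)-pr.min(0); w6=w.reshape(3,60).mean(0)
print("top nut n",m.sum(),"flat dir",np.argmin(w6),w6.min(),w6.max(),"mid",(Q.max(0)+Q.min(0))/2)
T=np.array(ctrl.camera_info("wrist")["T_tool_cam"])
im,d,K,W=cam("wrist"); np.savez("pics/w8.npz",im=im,d=d,K=K,W=W); P=cloud(d,K,T); m=(P[...,2]<.03)&(d>0)
for v in(5,25):
    u=np.nonzero(m[v])[0]; g=np.nonzero(np.diff(u)>20)[0]; print(v,[P[v,k,1].round(4) for k in(u.min(),*u[g],*u[g+1],u.max())])
for c in(280,320,360):
    vv=np.nonzero(m[:150,c])[0].min(); print("throat row",vv,P[vv+3,c].round(4))
z=np.load("pics/t8.npz"); im=z["im"]; save("t8.png",cv2.resize(im[205:305,215:345],None,fx=6,fy=6,interpolation=cv2.INTER_CUBIC))
E
```

```text
t 13.35 yaw 1.0023 pos [ 0.4969 -0.225   0.0929] F [-0.1  0.7 -0.9] M [-0.049  0.01   0.031] q6 -0.043 op 19.5 ff 79.5
t 13.35 pos [ 0.4969 -0.225   0.0929] yaw 1.0023 q [-0.611  0.163  1.997 -0.     0.983 -0.043] F [-0.1  0.7 -0.9] M [-0.05  0.01  0.03]
slide cm [ 4.46  0.02 -0.01] turn -0.001
top nut n 375 flat dir 52 0.036006821965667235 0.03916872686584383 mid [ 0.58291408 -0.09384395]
5 [np.float64(-0.0332), np.float64(-0.0206), np.float64(0.0169), np.float64(0.0294)]
25 [np.float64(-0.0339), np.float64(-0.0206), np.float64(0.0168), np.float64(0.0295)]
throat row 39 [ 0.092  -0.0138 -0.006 ]
throat row 39 [ 0.0921 -0.002  -0.0054]
throat row 39 [ 0.0922  0.0098 -0.005 ]
```

View pics/t8.png

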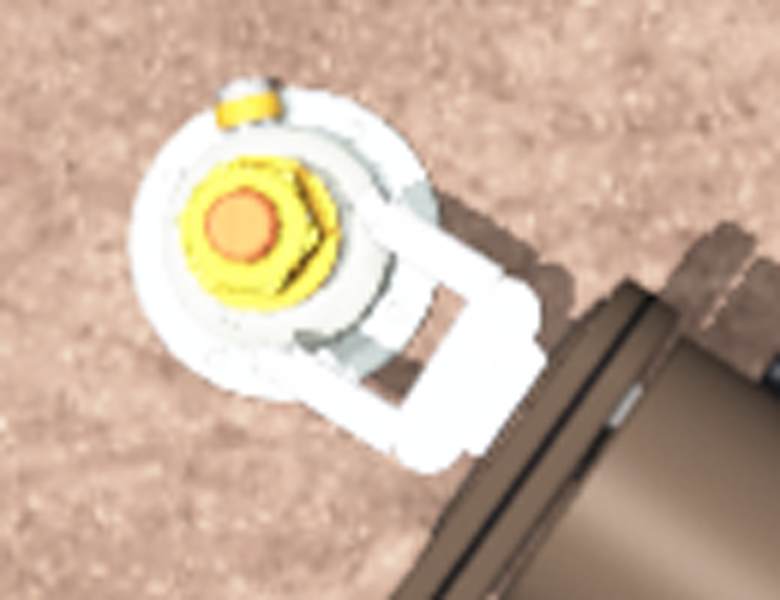

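The crop shows the wrench withdrawn and the nut's corner now pointing right, near (325,232), so the nut seems to have turned. I'll raise the tool and move it sideways to see the nut with the wrist camera.

```bash
python3 -c "
from h import *
go([.476,-.071,.2],1.003)"
python3 -m inch '[{"slide":[-0.5,0,-4],"turn":0,"grip":1.5},{"slide":[-0.5,0,-8],"turn":0,"grip":1.5},{"slide":[3,-2,-11],"turn":0,"grip":1.5},{"slide":[7,-6,-11],"turn":0,"grip":1.5},{"slide":[11.8,-10,-11],"turn":0,"grip":1.5},{"slide":[11.8,-10,-11],"turn":0,"grip":1.5},{"slide":[11.8,-10,-11],"turn":0,"grip":1.5},{"slide":[11.8,-10,-11],"turn":0,"grip":1.5}]'
python3 - <<'E'
from nut import *
go([.476,-.071,.2],1.003)
D=cam("wrist"); np.savez("pics/w9.npz",im=D[0],d=D[1],K=D[2],W=D[3]); save("w9.png",D[0]); c,z=nut(*D)
E
```

```text
t 13.45 pos [ 0.4976 -0.2244  0.0931] yaw 1.0029 q [-0.61   0.163  1.996  0.     0.983 -0.042] F [ 0.2  0.2 -1.9] M [-0.04  0.07  0.08]
slide cm [ 11.77 -10.08 -10.68] turn -0.0
time: 14.25
eef_pos: [0.4772, -0.0711, 0.2035]
tcp_rot: [0.876, 0.481, 0.0, 0.0]
contact_force: [-0.4, 0.1, -1.0]
opening: 0.232
finger_force: 79.5
t 14.25 pos [ 0.4772 -0.0711  0.2035] yaw 1.0047 q [-0.358 -0.123  2.065 -0.     1.198  0.208] F [-0.4  0.1 -1. ] M [-0.09  0.03  0.02]
slide cm [-0.06 -0.1   0.35] turn 0.002
stub px 510.7 178.1 n 1347 xy [ 0.5815 -0.0908  0.1203] dia 0.021944004929264106
nut z 0.1062 n 1920 xy mid [np.float64(0.5816280710544511), np.float64(-0.09130225093278843)] min width dir 53.0 w 0.0356 0.039 harm corner dir 37.42010080632446 -> flat dir 7.420100806324463
circle [ 0.58164824 -0.09119985] 0.020442298889160156
poly 6
[[ 6.00700e-01 -8.37000e-02  2.41000e-02  3.26872e+01]
 [ 5.79300e-01 -7.27000e-02  1.55000e-02  2.59570e+01]
 [ 5.65400e-01 -7.95000e-02  1.94000e-02  2.19080e+01]
 [ 5.62600e-01 -9.87000e-02  2.09000e-02  2.27451e+01]
 [ 5.79300e-01 -1.11300e-01  1.97000e-02  2.20464e+01]
 [ 5.97600e-01 -1.03900e-01  2.04000e-02  2.12151e+01]]
```

View pics/w9.png

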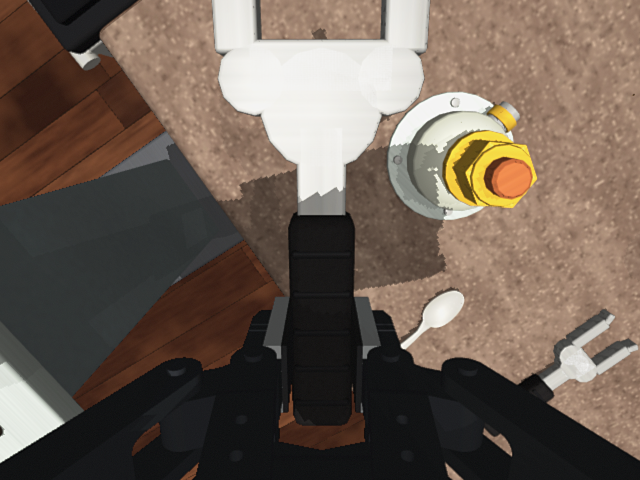

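```bash
python3 - <<'E'
from h import *
for n in("top0","t7","t8"):
    z=np.load(f"pics/{n}.npz"); im,d,K,W=[z[k] for k in("im","d","K","W")]
    P=cloud(d,K,W); m=(np.hypot(P[...,0]-.582,P[...,1]+.092)<.028)&(P[...,2]>.1025)&(P[...,2]<.126); Q=P[m][:,:2]
    A=np.deg2rad(np.arange(0,180,1)); pr=Q@np.stack([np.cos(A),np.sin(A)]); w=np.percentile(pr,99.5,axis=0)-np.percentile(pr,.5,axis=0); w6=w.reshape(3,60).mean(0)
    f=np.fft.fft(w6)[1]; print(n,m.sum(),np.argmin(w6),w6.min().round(4),w6.max().round(4),"phase flat dir",((np.angle(f)*-60/(2*np.pi))+30)%60)
E
```

```text
top0 372 38 0.0354 0.0374 phase flat dir 40.03676663743747
t7 368 45 0.035 0.0378 phase flat dir 42.509637568923495
t8 368 55 0.0348 0.0371 phase flat dir 54.30951486970808
```

```bash
cat > rel.py <<'E'
from h import *
def rel(im,d,K,W,yaw,back):
    P=cloud(d,K,W); c=np.array([.582,-.092]); m=(np.hypot(P[...,0]-c[0],P[...,1]-c[1])<.02)&(P[...,2]>.115)&(P[...,2]<.126)
    v,u=np.nonzero(m); s=onplane(K,W,u.mean(),v.mean(),.1205)[:2]
    X=np.array([np.cos(yaw),np.sin(yaw)]); Y=np.array([X[1],-X[0]])
    q=(P[...,2]>.090)&(P[...,2]<.1025)&(np.hypot(P[...,0]-c[0],P[...,1]-c[1])<.11); v,u=np.nonzero(q)
    Q=np.array([onplane(K,W,a,b,.099)[:2] for a,b in zip(u,v)])-s; L=np.c_[Q@X,Q@Y]
    print("stub",s.round(4),"n",len(L))
    for lo in np.arange(-.08,.03,.005):
        w=L[(L[:,0]>lo)&(L[:,0]<lo+.005)]; a,b=w[w[:,1]<-.012,1],w[w[:,1]>.012,1]
        if len(a)>1 and len(b)>1: print(round(lo,3),len(w),"outer",a.min().round(4),b.max().round(4),"mean mid",((a.mean()+b.mean())/2).round(4),"outer mid",((a.min()+b.max())/2).round(4))
        else: print(round(lo,3),len(w),len(a),len(b))
E
python3 - <<'E'
from rel import *
for n,y in(("t7",1.002),("t8",1.0023)):
    z=np.load(f"pics/{n}.npz"); rel(*[z[k] for k in("im","d","K","W")],y,0)
E
```

```text
stub [ 0.5819 -0.0937] n 725
-0.08 0 0 0
-0.075 0 0 0
-0.07 0 0 0
-0.065 0 0 0
-0.06 72 outer -0.0302 0.0299 mean mid 0.0001 outer mid -0.0001
-0.055 100 outer -0.0306 0.031 mean mid 0.0002 outer mid 0.0002
-0.05 97 outer -0.0301 0.0297 mean mid -0.0001 outer mid -0.0002
-0.045 91 outer -0.0309 0.0317 mean mid 0.0006 outer mid 0.0004
-0.04 45 outer -0.0313 0.0319 mean mid 0.0004 outer mid 0.0003
-0.035 41 outer -0.0311 0.0315 mean mid 0.0001 outer mid 0.0002
-0.03 43 outer -0.031 0.0316 mean mid 0.0004 outer mid 0.0003
-0.025 44 outer -0.0314 0.0318 mean mid 0.0005 outer mid 0.0002
-0.02 54 outer -0.0313 0.0314 mean mid 0.0005 outer mid 0.0001
-0.015 45 outer -0.0307 0.0319 mean mid 0.0001 outer mid 0.0006
-0.01 44 outer -0.0311 0.0315 mean mid -0.0002 outer mid 0.0002
-0.005 32 outer -0.031 0.0322 mean mid 0.0 outer mid 0.0006
0.0 16 outer -0.029 0.0313 mean mid 0.0003 outer mid 0.0011
0.005 1 1 0
0.01 0 0 0
0.015 0 0 0
0.02 0 0 0
0.025 0 0 0
stub [ 0.5821 -0.0939] n 865
-0.08 102 outer -0.0329 0.0277 mean mid -0.0015 outer mid -0.0026
-0.075 101 outer -0.0333 0.0283 mean mid -0.0011 outer mid -0.0025
-0.07 99 outer -0.0331 0.029 mean mid -0.0011 outer mid -0.0021
-0.065 48 outer -0.0335 0.0286 mean mid -0.0019 outer mid -0.0025
-0.06 43 outer -0.0339 0.0291 mean mid -0.0025 outer mid -0.0024
-0.055 44 outer -0.0338 0.0293 mean mid -0.0019 outer mid -0.0023
-0.05 42 outer -0.0337 0.0289 mean mid -0.0024 outer mid -0.0024
-0.045 43 outer -0.0335 0.029 mean mid -0.0023 outer mid -0.0023
-0.04 43 outer -0.0339 0.0292 mean mid -0.002 outer mid -0.0024
-0.035 43 outer -0.0338 0.0288 mean mid -0.0024 outer mid -0.0025
-0.03 33 outer -0.0327 0.0289 mean mid -0.0024 outer mid -0.0019
-0.025 23 outer -0.0337 0.0295 mean mid -0.0024 outer mid -0.0021
-0.02 11 0 0
-0.015 3 0 2
-0.01 2 1 1
-0.005 3 0 3
0.0 0 0 0
0.005 1 1 0
0.01 0 0 0
0.015 1 0 0
0.02 0 0 0
0.025 0 0 0
```

The wrist view shows the nut at (505,172), clearly turned back. Its flats are now at about 53° instead of 27.6°. The push was too weak to tighten it, so it was knocked loose anticlockwise. I'll fit again at yaw ≈83°, checking the lateral alignment with the top camera first, and then turn until tightness is felt plus a quarter turn.

```bash
python3 -c "
from h import *
go([.5616,-.2589,.2],1.44);go([.5616,-.2589,.093],1.44)"
```

```text
t 14.3 pos [ 0.4773 -0.0718  0.2034] yaw 1.0033 q [-0.36  -0.122  2.065 -0.     1.198  0.208] F [-0.6 -0.2 -0.6] M [-0.08  0.08 -0.01]
slide cm [-11.25  17.17   0.36] turn -0.437
t 14.3 pos [ 0.4773 -0.0718  0.2034] yaw 1.0033 q [-0.36  -0.122  2.065 -0.     1.198  0.208] F [-0.6 -0.2 -0.6] M [-0.08  0.08 -0.01]
slide cm [-11.24  17.16  11.06] turn -0.437
```

```bash
python3 -m inch '[{"slide":[-2.5,4,0],"turn":-0.1,"grip":1.5},{"slide":[-5,8,0],"turn":-0.2,"grip":1.5},{"slide":[-7.5,12,0],"turn":-0.3,"grip":1.5},{"slide":[-10,15.5,0],"turn":-0.4,"grip":1.5},{"slide":[-11.2,17.2,0],"turn":-0.437,"grip":1.5},{"slide":[-11.2,17.2,4],"turn":-0.437,"grip":1.5},{"slide":[-11.2,17.2,8],"turn":-0.437,"grip":1.5},{"slide":[-11.2,17.2,11],"turn":-0.437,"grip":1.5},{"slide":[-11.2,17.2,11],"turn":-0.437,"grip":1.5},{"slide":[-11.2,17.2,11],"turn":-0.437,"grip":1.5},{"slide":[-11.2,17.2,11],"turn":-0.437,"grip":1.5}]' >/dev/null; python3 st.py
python3 - <<'E'
from rel import *
D=cam("top"); np.savez("pics/t10.npz",im=D[0],d=D[1],K=D[2],W=D[3])
rel(*D,1.45,0)
go([.5688,-.2044,.093],1.44)
E
```

```text
t 15.4 yaw 1.4391 pos [ 0.5633 -0.2601  0.0959] F [ 0.3 -0.7 -0.8] M [-0.11   0.021  0.001] q6 -0.464 op 19.6 ff 79.5
stub [ 0.5822 -0.0939] n 544
-0.08 71 outer -0.0279 0.0318 mean mid 0.0015 outer mid 0.002
-0.075 39 outer -0.0302 0.0314 mean mid 0.0001 outer mid 0.0006
-0.07 32 outer -0.0308 0.031 mean mid -0.0003 outer mid 0.0001
-0.065 36 outer -0.0314 0.0319 mean mid 0.0002 outer mid 0.0002
-0.06 32 outer -0.0301 0.0315 mean mid -0.0002 outer mid 0.0007
-0.055 34 outer -0.0309 0.0311 mean mid 0.0003 outer mid 0.0001
-0.05 41 outer -0.0313 0.032 mean mid 0.0006 outer mid 0.0004
-0.045 37 outer -0.0302 0.0316 mean mid 0.0002 outer mid 0.0007
-0.04 30 outer -0.0308 0.031 mean mid 0.0006 outer mid 0.0001
-0.035 18 outer -0.0312 0.0322 mean mid 0.0005 outer mid 0.0005
-0.03 0 0 0
-0.025 2 0 0
-0.02 8 0 0
-0.015 8 outer -0.0181 0.0172 mean mid -0.0001 outer mid -0.0004
-0.01 2 1 1
-0.005 1 1 0
0.0 0 0 0
0.005 0 0 0
0.01 0 0 0
0.015 0 0 0
0.02 0 0 0
0.025 0 0 0
t 15.45 pos [ 0.5634 -0.26    0.0963] yaw 1.4394 q [-0.596  0.307  1.815 -0.     1.015 -0.464] F [ 0.5  0.2 -1.6] M [-0.05 -0.01 -0.  ]
slide cm [ 5.58 -0.19  0.31] turn -0.001
```

```bash
python3 - <<'E'
from h import *
T=np.array(ctrl.camera_info("wrist")["T_tool_cam"])
D=cam("wrist"); np.savez("pics/w10.npz",im=D[0],d=D[1],K=D[2],W=D[3])
for n in("w5","w6","w7","w8","w9","w10"):
    z=np.load(f"pics/{n}.npz"); P=cloud(z["d"],z["K"],T); m=(P[...,2]<.03)&(z["d"]>0); o=[]
    for v in(3,12,20,30):
        u=np.nonzero(m[v])[0]; g=np.nonzero(np.diff(u)>60)[0]; o.append([u[g][0],u[g+1][0],(P[v,u[g][0],1]+P[v,u[g+1][0],1]).round(4)/2])
    c=[np.nonzero(m[:150,k])[0].min() for k in(280,320,360)]
    print(n,o,c,[P[k+3,x].round(4)[0] for k,x in zip(c,(280,320,360))])
s=ctrl.get_state(); print(s["eef_pos"],R.from_quat(s["tcp_rot"]).as_matrix()[:,2].round(4))
E
```

```text
w5 [[np.int64(260), np.int64(382), np.float64(-0.0022)], [np.int64(260), np.int64(381), np.float64(-0.00215)], [np.int64(260), np.int64(381), np.float64(-0.00215)], [np.int64(261), np.int64(381), np.float64(-0.0021)]] [np.int64(40), np.int64(40), np.int64(39)] [np.float64(0.0925), np.float64(0.0926), np.float64(0.093)]
w6 [[np.int64(260), np.int64(382), np.float64(-0.00215)], [np.int64(260), np.int64(381), np.float64(-0.0021)], [np.int64(260), np.int64(381), np.float64(-0.0022)], [np.int64(261), np.int64(381), np.float64(-0.00215)]] [np.int64(39), np.int64(39), np.int64(39)] [np.float64(0.093), np.float64(0.093), np.float64(0.093)]
w7 [[np.int64(262), np.int64(384), np.float64(-0.0015)], [np.int64(262), np.int64(383), np.float64(-0.00145)], [np.int64(262), np.int64(383), np.float64(-0.0015)], [np.int64(262), np.int64(383), np.float64(-0.0016)]] [np.int64(39), np.int64(39), np.int64(40)] [np.float64(0.0929), np.float64(0.0928), np.float64(0.0926)]
w8 [[np.int64(260), np.int64(382), np.float64(-0.00205)], [np.int64(260), np.int64(381), np.float64(-0.00225)], [np.int64(260), np.int64(38
[... 192 characters left out ...]
nt64(260), np.int64(382), np.float64(-0.00215)], [np.int64(260), np.int64(381), np.float64(-0.00215)], [np.int64(260), np.int64(381), np.float64(-0.00215)], [np.int64(261), np.int64(381), np.float64(-0.00215)]] [np.int64(40), np.int64(39), np.int64(39)] [np.float64(0.0925), np.float64(0.0929), np.float64(0.093)]
w10 [[np.int64(260), np.int64(382), np.float64(-0.00205)], [np.int64(260), np.int64(381), np.float64(-0.0022)], [np.int64(260), np.int64(381), np.float64(-0.00215)], [np.int64(261), np.int64(381), np.float64(-0.0021)]] [np.int64(39), np.int64(39), np.int64(39)] [np.float64(0.0931), np.float64(0.0929), np.float64(0.0929)]
[ 0.56327696 -0.25974179  0.09621321] [ 0.0041 -0.0028 -1.    ]
```

```bash
python3 -m inch '[{"slide":[0.5,-0.03,0.3],"turn":-0.015,"grip":1.5},{"slide":[1.5,-0.03,0.3],"turn":-0.015,"grip":1.5},{"slide":[2.2,-0.03,0.3],"turn":-0.015,"grip":1.5},{"slide":[2.8,-0.03,0.3],"turn":-0.015,"grip":1.5},{"slide":[2.8,-0.03,0.3],"turn":-0.015,"grip":1.5},{"slide":[2.8,-0.03,0.3],"turn":-0.015,"grip":1.5}]' >/dev/null; python3 st.py
python3 - <<'E'
from rel import *
D=cam("top"); np.savez("pics/t11.npz",im=D[0],d=D[1],K=D[2],W=D[3])
rel(*D,1.455,0)
E
```

```text
t 16.1 yaw 1.4548 pos [ 0.5656 -0.2304  0.0906] F [ 0.8 -0.3 -1.7] M [-0.143 -0.205 -0.184] q6 -0.437 op 19.5 ff 79.5
stub [ 0.5821 -0.0937] n 461
-0.08 3 3 0
-0.075 1 1 0
-0.07 0 0 0
-0.065 8 0 8
-0.06 28 0 25
-0.055 42 0 26
-0.05 55 0 28
-0.045 20 0 20
-0.04 30 outer -0.0274 0.0291 mean mid -0.0008 outer mid 0.0009
-0.035 40 outer -0.0331 0.0287 mean mid -0.0027 outer mid -0.0022
-0.03 42 outer -0.0337 0.0281 mean mid -0.0025 outer mid -0.0028
-0.025 43 outer -0.0339 0.0291 mean mid -0.0023 outer mid -0.0024
-0.02 50 outer -0.0331 0.0287 mean mid -0.0024 outer mid -0.0022
-0.015 46 outer -0.0335 0.0281 mean mid -0.0024 outer mid -0.0027
-0.01 32 outer -0.0343 0.0291 mean mid -0.0027 outer mid -0.0026
-0.005 18 outer -0.0327 0.0289 mean mid -0.0024 outer mid -0.0019
0.0 1 1 0
0.005 1 1 0
0.01 0 0 0
0.015 1 0 0
0.02 0 0 0
0.025 0 0 0
```

Turning about the TCP moved the jaw sideways: it is now 2.4 mm off towards −y, with only slight contact. I'll correct the sideways shift in place and re-measure, including the nut's angle.

```bash
python3 -m inch '[{"slide":[-0.3,0.12,0],"turn":0,"grip":1.5},{"slide":[-0.3,0.24,0],"turn":0,"grip":1.5},{"slide":[-0.3,0.24,0],"turn":0,"grip":1.5},{"slide":[-0.3,0.24,0],"turn":0,"grip":1.5}]' >/dev/null; python3 st.py
cat >> rel.py <<'E'
def nutang(im,d,K,W):
    P=cloud(d,K,W); m=(np.hypot(P[...,0]-.582,P[...,1]+.092)<.028)&(P[...,2]>.1035)&(P[...,2]<.126); Q=P[m][:,:2]
    A=np.deg2rad(np.arange(0,180,1)); pr=Q@np.stack([np.cos(A),np.sin(A)]); w=np.percentile(pr,99.5,axis=0)-np.percentile(pr,.5,axis=0); w6=w.reshape(3,60).mean(0)
    f=np.fft.fft(w6)[1]; print("nut",m.sum(),np.argmin(w6),w6.min().round(4),w6.max().round(4),"flat dir",((np.angle(f)*-60/(2*np.pi))+30)%60)
E
python3 - <<'E'
from rel import *
z=np.load("pics/t11.npz"); nutang(*[z[k] for k in("im","d","K","W")])
D=cam("top"); np.savez("pics/t12.npz",im=D[0],d=D[1],K=D[2],W=D[3])
rel(*D,1.455,0); nutang(*D)
E
```

```text
t 16.55 yaw 1.4547 pos [ 0.5669 -0.2339  0.0901] F [-0.6 -0.3 -1. ] M [-0.042 -0.062  0.021] q6 -0.441 op 20.1 ff 79.5
nut 361 0 0.0351 0.037 flat dir 1.8182052717077255
stub [ 0.5821 -0.0939] n 484
-0.08 2 2 0
-0.075 0 0 0
-0.07 4 0 4
-0.065 24 0 24
-0.06 38 0 29
-0.055 55 0 28
-0.05 34 0 24
-0.045 26 outer -0.0251 0.0298 mean mid 0.0008 outer mid 0.0023
-0.04 39 outer -0.0326 0.0292 mean mid -0.001 outer mid -0.0017
-0.035 43 outer -0.0315 0.0303 mean mid -0.001 outer mid -0.0006
-0.03 43 outer -0.032 0.0298 mean mid -0.001 outer mid -0.0011
-0.025 44 outer -0.0326 0.0292 mean mid -0.0012 outer mid -0.0017
-0.02 51 outer -0.0315 0.0303 mean mid -0.001 outer mid -0.0006
-0.015 42 outer -0.0318 0.03 mean mid -0.0007 outer mid -0.0009
-0.01 30 outer -0.0322 0.0294 mean mid -0.0017 outer mid -0.0014
-0.005 2 0 2
0.0 0 0 0
0.005 0 0 0
0.01 1 0 0
0.015 1 0 0
0.02 1 0 0
0.025 0 0 0
nut 362 0 0.0348 0.0377 flat dir 1.4763267089123175
```

```bash
python3 -m inch '[{"slide":[-1.8,0,-0.2],"turn":0,"grip":1.5},{"slide":[-2.4,1,-0.2],"turn":-0.06,"grip":1.5},{"slide":[-2.3,2.1,-0.2],"turn":-0.135,"grip":1.5},{"slide":[-2.3,2.1,-0.2],"turn":-0.135,"grip":1.5},{"slide":[-2.3,2.1,-0.2],"turn":-0.135,"grip":1.5},{"slide":[-2.3,2.1,-0.2],"turn":-0.135,"grip":1.5}]' >/dev/null; python3 st.py
cat > look.py <<'E'
import sys
from rel import *
import io,contextlib
yaw=float(sys.argv[1]); D=cam("top"); np.savez(f"pics/{sys.argv[2]}.npz",im=D[0],d=D[1],K=D[2],W=D[3])
im,d,K,W=D; P=cloud(d,K,W); c=np.array([.582,-.092])
m=(np.hypot(P[...,0]-c[0],P[...,1]-c[1])<.02)&(P[...,2]>.115)&(P[...,2]<.126); v,u=np.nonzero(m); s=onplane(K,W,u.mean(),v.mean(),.1205)[:2]
X=np.array([np.cos(yaw),np.sin(yaw)]); Y=np.array([X[1],-X[0]])
q=(P[...,2]>.087)&(P[...,2]<.1025)&(np.hypot(P[...,0]-c[0],P[...,1]-c[1])<.09); v,u=np.nonzero(q)
Q=np.array([onplane(K,W,a,b,.099)[:2] for a,b in zip(u,v)])-s; L=np.c_[Q@X,Q@Y]
pa=L[(abs(L[:,1])>.021)&(abs(L[:,1])<.036)&(L[:,0]>-.09)]
a,b=pa[pa[:,1]<0],pa[pa[:,1]>0]
print("tips",np.sort(a[:,0])[-3:].round(4),np.sort(b[:,0])[-3:].round(4))
lo=max(a[:,0].min(),b[:,0].min(),pa[:,0].max()-.040)+.006; hi=pa[:,0].max()-.005; X_=[];M_=[]
for x in np.arange(lo,hi,.004):
    aa,bb=a[(a[:,0]>=x)&(a[:,0]<x+.004),1],b[(b[:,0]>=x)&(b[:,0]<x+.004),1]
    if len(aa)>3 and len(bb)>3: X_.append(x+.002);M_.append((aa.mean()+bb.mean())/2)
if len(X_)>2:
    k=np.polyfit(X_,M_,1); print("mid at tips",np.polyval(k,pa[:,0].max()).round(4),"mean",np.mean(M_).round(4),"slope",k[0].round(3),"n",len(X_))
th=L[(abs(L[:,1])<.012)&(L[:,0]<-.02)]; print("throat",np.sort(th[:,0])[-4:].round(4))
nutang(*D)
E
python3 look.py 1.59 t13
```

```text
t 17.2 yaw 1.5886 pos [ 0.5847 -0.2594  0.0921] F [-0.  -0.3 -1.6] M [-0.103  0.004 -0.053] q6 -0.593 op 19.5 ff 79.5
tips [-0.0298 -0.0298 -0.0298] [-0.0308 -0.029  -0.029 ]
mid at tips -0.0022 mean -0.0017 slope -0.04 n 6
throat [-0.074  -0.074  -0.0739 -0.0739]
nut 360 59 0.035 0.037 flat dir 0.5627563982009605
```

```bash
python3 -m inch '[{"slide":[0,0.18,0],"turn":0,"grip":1.5},{"slide":[0.4,0.18,0],"turn":0,"grip":1.5},{"slide":[0.8,0.18,0],"turn":0,"grip":1.5},{"slide":[0.8,0.18,0],"turn":0,"grip":1.5},{"slide":[0.8,0.18,0],"turn":0,"grip":1.5}]' >/dev/null; python3 st.py; python3 look.py 1.59 t14
```

```text
t 17.75 yaw 1.5902 pos [ 0.587  -0.2508  0.0923] F [ 0.6 -0.4 -1.2] M [-0.065 -0.01  -0.008] q6 -0.582 op 19.8 ff 79.5
tips [-0.0212 -0.0212 -0.0212] [-0.0221 -0.0204 -0.0203]
mid at tips -0.0008 mean -0.0004 slope -0.031 n 5
throat [-0.0654 -0.0654 -0.0654 -0.0653]
nut 356 0 0.0349 0.0368 flat dir 0.8014682610478303
```

```bash
python3 -m inch '[{"slide":[0.3,0.05,0],"turn":0,"grip":1.5},{"slide":[0.6,0.05,0],"turn":0,"grip":1.5},{"slide":[1,0.05,0],"turn":0,"grip":1.5},{"slide":[1,0.05,0],"turn":0,"grip":1.5},{"slide":[1,0.05,0],"turn":0,"grip":1.5}]' >/dev/null; python3 st.py; python3 look.py 1.59 t15
```

```text
t 18.3 yaw 1.5902 pos [ 0.5873 -0.2409  0.0923] F [ 0.2  0.2 -0.9] M [-0.082  0.038  0.019] q6 -0.568 op 20.1 ff 79.5
tips [-0.0125 -0.0109 -0.0109] [-0.0118 -0.0118 -0.0117]
mid at tips -0.0008 mean 0.0 slope -0.077 n 3
throat [-0.0551 -0.0551 -0.0201 -0.02  ]
nut 358 1 0.035 0.0364 flat dir 59.85307471159652
```

```bash
python3 -m inch '[{"slide":[0.3,0.02,0],"turn":0,"grip":1.5},{"slide":[0.6,0.02,0],"turn":0,"grip":1.5},{"slide":[0.9,0.02,0],"turn":0,"grip":1.5},{"slide":[0.9,0.02,0],"turn":0,"grip":1.5}]' >/dev/null; python3 st.py; 
python3 -m inch '[{"slide":[0.2,0,0],"turn":0,"grip":1.5},{"slide":[0.4,0,0],"turn":0,"grip":1.5},{"slide":[0.4,0,0],"turn":0,"grip":1.5}]' >/dev/null; python3 st.py; python3 look.py 1.59 t16
```

```text
t 18.75 yaw 1.5903 pos [ 0.5873 -0.2316  0.0922] F [-0.6  0.7 -1.5] M [-0.069 -0.044  0.002] q6 -0.556 op 19.8 ff 79.5
t 19.05 yaw 1.5899 pos [ 0.5872 -0.2279  0.0923] F [ 0.2 -0.2 -0.7] M [-0.097  0.015  0.012] q6 -0.55 op 19.8 ff 79.5
tips [0.0015 0.0015 0.0015] [0.0007 0.0024 0.0024]
throat [-0.065  -0.0633 -0.0632 -0.0615]
nut 368 1 0.035 0.0376 flat dir 1.127606186945016
```

No contact, and the tips are past the nut's middle. Continuing to full depth (about 2.1 cm more).

```bash
python3 -m inch '[{"slide":[0.3,0,0],"turn":0,"grip":1.5},{"slide":[0.6,0,0],"turn":0,"grip":1.5},{"slide":[0.9,0,0],"turn":0,"grip":1.5},{"slide":[0.9,0,0],"turn":0,"grip":1.5}]' >/dev/null; python3 st.py; 
python3 -m inch '[{"slide":[0.3,0,0],"turn":0,"grip":1.5},{"slide":[0.6,0,0],"turn":0,"grip":1.5},{"slide":[0.9,0,0],"turn":0,"grip":1.5},{"slide":[0.9,0,0],"turn":0,"grip":1.5}]' >/dev/null; python3 st.py; python3 look.py 1.59 t17
```

```text
t 19.5 yaw 1.5903 pos [ 0.587  -0.2186  0.0923] F [ 0.4 -0.2 -1. ] M [-0.096  0.004 -0.03 ] q6 -0.538 op 20.1 ff 79.5
t 19.9 yaw 1.5902 pos [ 0.5868 -0.2097  0.0923] F [-0.1  0.2 -1.6] M [-0.069  0.051 -0.037] q6 -0.525 op 19.8 ff 79.5
tips [0.0178 0.0195 0.0195] [0.0187 0.0187 0.0187]
throat [-0.0435 -0.0435 -0.0418 -0.0417]
nut 249 6 0.0313 0.033 flat dir 4.087783548842896
```

```bash
python3 -m inch '[{"slide":[0.2,0,0],"turn":0,"grip":1.5},{"slide":[0.2,0,0],"turn":0,"grip":1.5},{"slide":[0.2,0,0],"turn":0,"grip":1.5}]' >/dev/null; python3 st.py; 
python3 -m inch '[{"slide":[0.06,-1.15,0],"turn":0.1,"grip":1.5},{"slide":[0.23,-2.28,0],"turn":0.2,"grip":1.5},{"slide":[0.51,-3.4,0],"turn":0.3,"grip":1.5},{"slide":[0.51,-3.4,0],"turn":0.3,"grip":1.5}]' >/dev/null; python3 st.py; python3 look.py 1.29 t18
```

```text
t 20.25 yaw 1.5898 pos [ 0.5869 -0.2082  0.0923] F [-0.2 -0.5 -1.3] M [-0.005 -0.018 -0.048] q6 -0.523 op 19.9 ff 79.5
t 20.65 yaw 1.289 pos [ 0.5521 -0.2038  0.0924] F [ 1.1  0.2 -2. ] M [-0.11   0.     0.006] q6 -0.244 op 19.5 ff 79.5
tips [0.0203 0.0207 0.0212] [0.0206 0.0211 0.0216]
mid at tips 0.0001 mean 0.0 slope 0.005 n 8
throat [-0.0221 -0.022  -0.0206 -0.0201]
nut 358 46 0.035 0.0369 flat dir 49.443742644325795
```

Perfectly centred and turning freely. Continuing.

```bash

python3 -m inch '[{"slide":[0.06,-1.15,0],"turn":0.1,"grip":1.5},{"slide":[0.13,-1.72,0],"turn":0.15,"grip":1.5}]' >/dev/null; python3 st.py
python3 -m inch '[{"slide":[0.01,-0.57,0],"turn":0.05,"grip":1.5}]' >/dev/null; python3 st.py
python3 -m inch '[{"slide":[0.01,-0.57,0],"turn":0.05,"grip":1.5}]' >/dev/null; python3 st.py
python3 -m inch '[{"slide":[0.01,-0.57,0],"turn":0.05,"grip":1.5}]' >/dev/null; python3 st.py
```

```text
t 20.9 yaw 1.1401 pos [ 0.5362 -0.1978  0.0922] F [-1.7 -1.8 -0.5] M [-0.112  0.206  0.103] q6 -0.099 op 19.8 ff 79.6
t 21.0 yaw 1.0912 pos [ 0.5312 -0.1954  0.0923] F [-1.8 -0.4 -1.4] M [-0.082  0.338  0.173] q6 -0.051 op 19.7 ff 79.6
t 21.1 yaw 1.0413 pos [ 0.5261 -0.1926  0.0922] F [-2.1 -0.9 -0.6] M [-0.071  0.34   0.187] q6 -0.001 op 19.6 ff 79.6
t 21.2 yaw 0.9914 pos [ 0.5212 -0.1896  0.0923] F [-1.5 -0.7 -1. ] M [-0.128  0.41   0.147] q6 0.049 op 20.0 ff 79.6
```

```bash

python3 -m inch '[{"slide":[0.01,-0.57,0],"turn":0.05,"grip":1.5}]' >/dev/null; python3 st.py
python3 -m inch '[{"slide":[0.01,-0.57,0],"turn":0.05,"grip":1.5}]' >/dev/null; python3 st.py
python3 -m inch '[{"slide":[0.01,-0.57,0],"turn":0.05,"grip":1.5}]' >/dev/null; python3 st.py
python3 -m inch '[{"slide":[0.01,-0.57,0],"turn":0.05,"grip":1.5}]' >/dev/null; python3 st.py; python3 look.py 0.79 t19
```

```text
t 21.3 yaw 0.9415 pos [ 0.5165 -0.1863  0.0922] F [-2.7 -0.  -1. ] M [-0.116  0.371  0.197] q6 0.099 op 19.7 ff 79.6
t 21.4 yaw 0.8916 pos [ 0.5121 -0.1828  0.0922] F [ 0.7  0.  -1.5] M [-0.062  0.033  0.349] q6 0.15 op 19.5 ff 79.6
t 21.5 yaw 0.8427 pos [ 0.5082 -0.1793  0.0924] F [ 0.8  0.5 -1.3] M [-0.035  0.063  0.519] q6 0.201 op 20.0 ff 79.6
t 21.6 yaw 0.7934 pos [ 0.5041 -0.1754  0.0925] F [ 0.2  0.4 -1.1] M [-0.139  0.048  0.555] q6 0.253 op 19.5 ff 79.6
tips [0.0208 0.0208 0.022 ] [0.0218 0.0218 0.023 ]
mid at tips -0.0001 mean 0.0001 slope -0.011 n 8
throat [-0.0215 -0.0214 -0.0214 -0.0202]
nut 359 28 0.0349 0.0373 flat dir 27.00987819571199
```

Resistance came back at yaw ≈0.90, so b is about 0.11 there and about 0.23 now. The remaining turn is about 1.47 rad, to a final yaw of about −0.68.

```bash

python3 -m inch '[{"slide":[0.04,-0.92,0],"turn":0.08,"grip":1.5},{"slide":[0.15,-1.83,0],"turn":0.16,"grip":1.5},{"slide":[0.33,-2.73,0],"turn":0.24,"grip":1.5},{"slide":[0.58,-3.62,0],"turn":0.32,"grip":1.5},{"slide":[0.91,-4.48,0],"turn":0.4,"grip":1.5}]' >/dev/null; python3 st.py; python3 look.py 0.39 t20
```

```text
t 22.15 yaw 0.3931 pos [ 0.4782 -0.1377  0.0925] F [-2.1 -2.8 -1.4] M [-0.331  0.269  0.675] q6 0.696 op 19.7 ff 79.8
tips [0.0211 0.0214 0.0221] [0.022  0.0224 0.0227]
mid at tips -0.0001 mean 0.0 slope -0.005 n 8
throat [-0.0216 -0.0216 -0.0215 -0.0206]
nut 361 59 0.0351 0.0372 flat dir 1.9753271348994659
```

```bash

python3 -m inch '[{"slide":[0.04,-0.92,0],"turn":0.08,"grip":1.5},{"slide":[0.15,-1.83,0],"turn":0.16,"grip":1.5},{"slide":[0.33,-2.73,0],"turn":0.24,"grip":1.5},{"slide":[0.58,-3.62,0],"turn":0.32,"grip":1.5},{"slide":[0.91,-4.48,0],"turn":0.4,"grip":1.5}]' >/dev/null; python3 st.py; python3 look.py 0 t21
```

```text
t 22.7 yaw -0.0068 pos [ 0.469  -0.0926  0.0922] F [-4.6 -1.4 -0. ] M [-0.305  0.616  0.571] q6 1.173 op 19.9 ff 79.8
tips [0.021  0.021  0.0227] [0.0224 0.0224 0.0225]
mid at tips 0.0001 mean 0.0004 slope -0.013 n 8
throat [-0.0228 -0.0228 -0.0228 -0.0228]
nut 357 40 0.035 0.0368 flat dir 37.4283815865595
```

```bash

python3 -m inch '[{"slide":[0.04,-0.92,0],"turn":0.08,"grip":1.5},{"slide":[0.15,-1.83,0],"turn":0.16,"grip":1.5},{"slide":[0.33,-2.73,0],"turn":0.24,"grip":1.5},{"slide":[0.58,-3.62,0],"turn":0.32,"grip":1.5},{"slide":[0.91,-4.48,0],"turn":0.4,"grip":1.5}]' >/dev/null; python3 st.py
python3 -m inch '[{"slide":[0.04,-0.92,0],"turn":0.08,"grip":1.5},{"slide":[0.15,-1.83,0],"turn":0.16,"grip":1.5},{"slide":[0.33,-2.73,0],"turn":0.24,"grip":1.5},{"slide":[0.38,-2.95,0],"turn":0.26,"grip":1.5},{"slide":[0.38,-2.95,0],"turn":0.26,"grip":1.5}]' >/dev/null; python3 st.py; python3 look.py -0.67 t22
```

```text
t 23.25 yaw -0.4073 pos [ 0.478  -0.0474  0.0918] F [-5.7 -0.2 -0.3] M [-0.121  0.836  0.498] q6 1.669 op 19.9 ff 79.9
t 23.75 yaw -0.6663 pos [ 0.4934 -0.0211  0.0918] F [-4.9  2.8  1.1] M [0.283 0.74  0.216] q6 1.987 op 19.8 ff 79.8
tips [0.0219 0.0222 0.0232] [0.0223 0.0234 0.0237]
mid at tips 0.0 mean 0.0001 slope -0.006 n 8
throat [-0.0212 -0.0212 -0.021  -0.0209]
nut 365 0 0.035 0.0376 flat dir 59.93548999212383
```

Nut rotation by both estimates gives b ≈1.64–1.70. I'll add 0.05, then back the wrench off within its play and withdraw it straight.

```bash

python3 -m inch '[{"slide":[0.01,-0.57,0],"turn":0.05,"grip":1.5},{"slide":[0.01,-0.57,0],"turn":0.05,"grip":1.5}]' >/dev/null; python3 st.py
python3 -m inch '[{"slide":[0.01,0.46,0],"turn":-0.04,"grip":1.5},{"slide":[0.03,0.89,0],"turn":-0.078,"grip":1.5},{"slide":[0.03,0.89,0],"turn":-0.078,"grip":1.5},{"slide":[0.03,0.89,0],"turn":-0.078,"grip":1.5}]' >/dev/null; python3 st.py; python3 look.py -0.64 t23
```

```text
t 24.0 yaw -0.7168 pos [ 0.4971 -0.0166  0.0918] F [-5.   2.5  0.6] M [0.306 0.755 0.137] q6 2.048 op 19.6 ff 79.8
t 24.4 yaw -0.6396 pos [ 0.4916 -0.0236  0.0919] F [-3.9  4.1  1. ] M [0.444 0.578 0.052] q6 1.953 op 19.6 ff 79.8
tips [0.0217 0.0224 0.0227] [0.022  0.0224 0.0227]
mid at tips 0.0001 mean 0.0001 slope 0.001 n 8
throat [-0.0213 -0.0212 -0.0209 -0.0209]
nut 358 59 0.0348 0.0368 flat dir 0.2174008752006351
```

```bash

python3 -m inch '[{"slide":[-0.3,0,0],"turn":0,"grip":1.5},{"slide":[-1,0,0],"turn":0,"grip":1.5},{"slide":[-1.8,0,0],"turn":0,"grip":1.5},{"slide":[-2.2,0,0],"turn":0,"grip":1.5}]' >/dev/null; python3 st.py
python3 look.py -0.64 t24
python3 -m inch '[{"slide":[-0.7,0,0],"turn":0,"grip":1.5},{"slide":[-1.4,0,0],"turn":0,"grip":1.5},{"slide":[-2.1,0,0],"turn":0,"grip":1.5},{"slide":[-2.6,0,0],"turn":0,"grip":1.5},{"slide":[-2.6,0,0],"turn":0,"grip":1.5},{"slide":[-2.6,0,0],"turn":0,"grip":1.5}]' >/dev/null; python3 st.py
python3 look.py -0.64 t25
```

```text
t 24.85 yaw -0.6417 pos [ 0.4739 -0.0108  0.0921] F [ 0.7  0.2 -1.1] M [0.057 0.045 0.007] q6 1.975 op 19.6 ff 79.5
tips [0.0004 0.0007 0.0017] [0.0004 0.0014 0.0018]
mid at tips 0.0009 mean 0.0007 slope 0.014 n 8
throat [-0.0428 -0.0425 -0.0424 -0.0424]
nut 363 0 0.0351 0.0378 flat dir 59.36575164362328
t 25.5 yaw -0.642 pos [0.4542 0.0041 0.0925] F [ 0.2 -0.5 -1.1] M [ 0.001  0.042 -0.051] q6 1.998 op 19.9 ff 79.5
tips [-0.0243 -0.0239 -0.0232] [-0.0242 -0.0235 -0.0231]
mid at tips 0.0008 mean 0.0006 slope 0.014 n 8
throat [-0.0669 -0.0666 -0.0666 -0.0666]
nut 362 0 0.0349 0.0376 flat dir 59.55708798287424
```

```bash

python3 -m inch '[{"slide":[-0.5,0,-4],"turn":0,"grip":1.5},{"slide":[-0.5,0,-8],"turn":0,"grip":1.5},{"slide":[0,2,-11],"turn":0,"grip":1.5},{"slide":[4,6,-11],"turn":0,"grip":1.5},{"slide":[8,9,-11],"turn":0,"grip":1.5},{"slide":[12.2,9.9,-11],"turn":0,"grip":1.5},{"slide":[12.2,9.9,-11],"turn":0,"grip":1.5},{"slide":[12.2,9.9,-11],"turn":0,"grip":1.5},{"slide":[12.2,9.9,-11],"turn":0,"grip":1.5}]' >/dev/null; python3 st.py
python3 - <<'E'
from nut import *
D=cam("wrist"); np.savez("pics/w26.npz",im=D[0],d=D[1],K=D[2],W=D[3]); nut(*D)
go([.4846,-.4414,.15],.1507)
E
```

```text
t 26.45 yaw -0.642 pos [ 0.4921 -0.1476  0.2019] F [-0.2 -0.4 -0.9] M [ 0.037 -0.01  -0.002] q6 1.723 op 19.5 ff 79.5
stub px 133.9 177.4 n 1366 xy [ 0.582  -0.0932  0.1203] dia 0.021928289840757172
nut z 0.1063 n 1947 xy mid [np.float64(0.5819158196005679), np.float64(-0.09296789253684426)] min width dir 59.5 w 0.0356 0.0389 harm corner dir 30.935236370858405 -> flat dir 0.935236370858405
circle [ 0.58181123 -0.09278043] 0.0203726318359375
poly 6
[[ 5.99600e-01 -8.31000e-02  2.01000e-02  2.78848e+01]
 [ 5.82500e-01 -7.24000e-02  1.72000e-02  2.74034e+01]
 [ 5.67300e-01 -8.03000e-02  2.27000e-02  2.19710e+01]
 [ 5.64100e-01 -1.02800e-01  1.89000e-02  2.77304e+01]
 [ 5.80100e-01 -1.12900e-01  2.14000e-02  2.65066e+01]
 [ 5.99300e-01 -1.03300e-01  2.02000e-02  2.89886e+01]]
t 26.5 pos [ 0.4921 -0.1473  0.2022] yaw -0.6413 q [-0.489 -0.046  1.996  0.     1.192  1.723] F [ 0.   0.1 -2.1] M [0.02 0.03 0.02]
slide cm [17.   24.01  5.2 ] turn -0.792
```

Final nut angle is ≈58–59°, so the nut turned about 1.56 rad beyond where the fingers left it (b ≈1.67). Now I'll lay the wrench back in its original place.

```bash

python3 -m inch '[{"slide":[2,3,0],"turn":-0.1,"grip":1.5},{"slide":[4.5,6.5,0],"turn":-0.2,"grip":1.5},{"slide":[7.2,10,0],"turn":-0.3,"grip":1.5},{"slide":[10,14,0],"turn":-0.4,"grip":1.5},{"slide":[12.8,18,1],"turn":-0.5,"grip":1.5},{"slide":[15.5,21.5,3],"turn":-0.6,"grip":1.5},{"slide":[17.2,24,5],"turn":-0.7,"grip":1.5},{"slide":[17.2,24,5.2],"turn":-0.792,"grip":1.5},{"slide":[17.2,24,5.2],"turn":-0.792,"grip":1.5},{"slide":[17.2,24,5.2],"turn":-0.792,"grip":1.5},{"slide":[17.2,24,5.2],"turn":-0.792,"grip":1.5}]' >/dev/null; python3 st.py
python3 -c "
from h import *
go([.4867,-.4434,.008],.1507)"
```

```text
t 27.6 yaw 0.1502 pos [ 0.4873 -0.4426  0.1517] F [-0.2  0.3 -2.5] M [-0.035 -0.009  0.033] q6 0.529 op 19.5 ff 79.5
t 27.6 pos [ 0.4873 -0.4426  0.1517] yaw 0.1502 q [-0.891  0.32   1.685 -0.     1.134  0.529] F [-0.2  0.3 -2.5] M [-0.04 -0.01  0.03]
slide cm [-0.08  0.05 14.37] turn -0.0
```

```bash

python3 -m inch '[{"slide":[0,0,4],"turn":0,"grip":1.5},{"slide":[0,0,8],"turn":0,"grip":1.5},{"slide":[0,0,11],"turn":0,"grip":1.5},{"slide":[0,0,13],"turn":0,"grip":1.5},{"slide":[0,0,13.9],"turn":0,"grip":1.5},{"slide":[0,0,14.3],"turn":0,"grip":1.5},{"slide":[0,0,14.3],"turn":0,"grip":1.5},{"slide":[0,0,14.3],"turn":0,"grip":1.5}]' >/dev/null; python3 st.py
```

```text
t 28.4 yaw 0.1499 pos [ 0.4875 -0.4444  0.0093] F [-0.9 -0.8 -0.7] M [-0.021  0.077  0.007] q6 0.528 op 20.1 ff 79.5
```

Not touching yet; lower 3 mm more, then release.

```bash

python3 -m inch '[{"slide":[0,0,0.15],"turn":0,"grip":1.5},{"slide":[0,0,0.3],"turn":0,"grip":1.5},{"slide":[0,0,0.3],"turn":0,"grip":1.5},{"slide":[0,0,0.3],"turn":0,"grip":1.5}]' >/dev/null; python3 st.py
```

```text
t 28.8 yaw 0.1497 pos [ 0.4871 -0.4442  0.0058] F [-1.   0.7  5.3] M [0.139 0.111 0.003] q6 0.528 op 19.7 ff 80.3
```

```bash

python3 -m inch '[{"slide":[0,0,0],"turn":0,"grip":3},{"slide":[0,0,0],"turn":0,"grip":5},{"slide":[0,0,0],"turn":0,"grip":5},{"slide":[0,0,0],"turn":0,"grip":5},{"slide":[0,0,-4],"turn":0,"grip":5},{"slide":[0,0,-8],"turn":0,"grip":5},{"slide":[0,0,-12],"turn":0,"grip":5},{"slide":[0,0,-17],"turn":0,"grip":5},{"slide":[0,0,-20],"turn":0,"grip":5},{"slide":[0,0,-20],"turn":0,"grip":5}]' >/dev/null; python3 st.py
python3 - <<'E'
from wr import *; from rel import nutang
D=cam("wrist"); wr(*D)
D=cam("top"); nutang(*D); save("t27.png",D[0])
E
```

```text
t 29.8 yaw 0.1499 pos [ 0.4887 -0.446   0.2119] F [0.1 0.4 0.6] M [-0.009  0.035  0.062] q6 0.528 op 50.0 ff 0.0
sleeve z top 0.0182
sleeve c [ 487.3 -443.5] wh [78.1 20.9] yaw 0.1374
head z 0.0115 n 5521
0.03 37 neg -0.0068 -0.0005 pos 0.0003 0.0075
0.04 246 neg -0.0068 -0.0004 pos 0.0003 0.0083
0.05 332 neg -0.012 -0.0003 pos 0.0004 0.0145
0.06 588 neg -0.0173 -0.0002 pos 0.0005 0.0192
0.07 990 neg -0.0294 -0.0001 pos 0.0006 0.0314
0.08 1091 neg -0.03 -0.0 pos 0.0007 0.0321
0.09 612 neg -0.0304 -0.0 pos 0.0 0.0326
0.1 477 neg -0.0301 -0.0178 pos 0.0197 0.0325
0.11 504 neg -0.0298 -0.0175 pos 0.0203 0.0329
0.12 449 neg -0.0294 -0.0174 pos 0.0202 0.0328
0.13 195 neg -0.0297 -0.0202 pos 0.0238 0.0333
nut 358 0 0.035 0.0371 flat dir 59.373316835145175
```

```bash
python3 - <<'E'
from rel import *
z=[np.load(f"pics/{n}.npz") for n in("top0",)][0]
a=z["im"].astype(int); b=cv2.cvtColor(cv2.imread("pics/t27.png"),cv2.COLOR_BGR2RGB).astype(int)
for n,(u,v) in dict(spoon=(325,300),pod=(350,178),jar=(189,165),small=(380,255),large=(440,270),filter=(262,245)).items():
    w=30; print(n,abs(a[v-w:v+w,u-w:u+w]-b[v-w:v+w,u-w:u+w]).mean().round(1))
E
```

```text
spoon 7.9
pod 9.1
jar 7.5
small 7.2
large 46.2
filter 6.7
```

```bash
python3 -c "
from plant import ctrl
print(ctrl.sign_off())"
```

```text
the job is handed in; nothing more can be done
None
```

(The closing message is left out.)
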